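# Put four goat cheeses back on their own boards

### The job

The four goat cheeses stand on each other's boards. Using the empty green board as the free spot on the way, rearrange them so that the grey log lies centred along the small oblong white marble slab, the dark grey flat-topped block stands in the middle of the terracotta tile, the white drum in the middle of the round wooden board and the pale pointed pyramid in the middle of the blue tile, all set upright and let go. No cheese may touch the bare counter, the green board ends empty, and the honey jar just behind the boards stays where it is.

Things in the scene. Friction and masses are not known exactly. Their poses are not given: they have to be found in the camera images.
- log: Grey mottled cheese log lying on its side, 42 wide (x) x 144 long (y) x 38 mm high. Origin at the centre of its underside, z up, its y axis along the log; the underside is slightly flattened. Loose, about 0.22 kg; take it across its 42 mm width. At the start it lies on the terracotta tile.
- brick: Dark grey block of cheese, a truncated pyramid with a flat top: base 57 (x) x 63 (y) mm, top about 34 x 35 mm, 53 mm high. Origin at the centre of its underside, z up, axes parallel to the base edges. Loose, about 0.16 kg; take it across two opposite faces, low down. At the start it stands on the marble slab or the round board.
- drum: White upright drum of cheese, diameter 60 to 63 mm, 72 mm high. Origin at the centre of its underside, z up. Loose, about 0.21 kg. At the start it stands on the blue tile.
- pyramid: Pale, mottled white steep pyramid of cheese with a blunt point and a yellowish patch, taller than the grey block: base 76 x 78 mm, narrowing evenly to 24 mm at the top, 80 mm high. Origin at the centre of its underside, z up, axes parallel to the base edges. Loose, 0.25 kg; take it across two opposite faces, 25 to 50 mm above its underside. Starts on the round board or the marble slab, not the grey block's.
- marble_slab: Oblong white marble slab, 90 (x) x 150 (y) x 10 mm thick, fixed flat on the counter in the row of boards; the log's place (the larger square white base of the wire slicer is not meant). Origin at the centre of its underside (on the counter, z = 0), top 10 mm above; y along its length.
- terracotta_tile: Square orange-brown terracotta tile, 110 x 110 x 10 mm thick, fixed; the grey block's place. Origin at the centre of its underside, top 10 mm above.
- round_board: Round light wooden board, diameter 120 mm, 10 mm thick, fixed; the drum's place. Origin at the centre of its underside, top 10 mm above.
- blue_tile: Square blue ceramic tile, 110 x 110 x 10 mm thick, fixed; the white pyramid's place. Origin at the centre of its underside, top 10 mm above.
- green_board: Square green plastic board, 120 x 120 x 10 mm thick, fixed, empty at the start: the free spot for parking. Origin at the centre of its underside, top 10 mm above. The five boards lie in one row from left to right along the front of the counter; beside and behind them stand fixed things to carry over or round: cut cheese wheels between the boards (71 mm high), a wire slicer behind the left boards (156 mm high), other cheeses at the far right (90 mm high).
- honey_jar: Bystander: glass jar of honey with a lid, diameter 71 mm, 110 mm tall, loose, standing on the bare counter between the cut cheese wheels and the wire slicer, just behind the boards (the similar jar in the far back corner is not meant). Origin at the centre of its underside.

How it is judged:
By the outcome, as a careful person would: the job done as asked, in the order asked, and still so for the second after the job is handed in, with the robot touching nothing.
It also fails if it takes over 152 s, if anything falls off the work surface, if the arm or the gripper's body presses on something with over 40 N, if the wrist force passes 120 N, or if a joint passes its speed limit or range.

### The arm

A 6-joint arm with a two-finger parallel gripper is mounted at the origin on a cart in front of the work surface, level with it; the furniture and walls round the work are solid. World frame = base frame: x ahead of the robot, y to its left, z up, the work surface at z = 0. Lengths are in m, angles in degrees, forces in N, time in s.
With the tool pointing down it reaches from about 0.3 to 0.825 m from the base axis. Payload 5.4 kg.
Tool frame: the origin (TCP) lies at the very end of the fingers, on their centre line; the grasp point (between the pads) lies 19 mm behind it (r.pinch_z is the distance from the TCP to the grasp point, in m); x points along the fingers, y is the direction in which the jaws open and shut, and the axes are right-handed (so a half turn about x gives the same grasp; the last joint's range is limited). The gripper opens to 92 mm and grips with 3 to 60 N. Pads are 20 mm wide; open, the fingers measure 128 mm over their backs; the gripper's body (75 mm by 189 mm) begins 69 mm behind the grasp point.
Start: joints at [51.331, 9.076, 91.501, -0, 79.423, -12.038], TCP at [0.258, 0.514, 0.215] pointing down, gripper open.
Joint ranges: [-166.64, 166.64], [-54.1, 131.32], [10.49, 154.53], [-73.88, 253.88], [9.74, 151.15], [-171.62, 171.62]. Speed limits (degrees/s): [147.25, 147.25, 180, 180, 180, 180].

### API

Orientations are given as a 3x3 rotation matrix whose columns are the frame's x, y, z axes.
In Python, from plant import r gives the robot as it stands. The module is installed in compiled form; this text tells all that it offers.
- The arm moves only by the tool arm_command, never from a script. Its argument "moves" is a list of rows, each a list of 4 numbers: the shift along the tool's x, y, z in mm, then the turn about the tool's x in rad. In form: [[dx, dy, dz, twist], ...]. A call has 1 to 10 rows; each row shifts and turns the pose as measured when the row begins, along the tool's axes as they then stand; what a row does not reach is not made up. A row lasts 1/8 s, in which the tool goes at most 62.5 mm and 10.7 degrees, less where a joint would pass 70% of its speed; a pose out of reach is approached as far as the arm can. A call is refused whole if a number of a shift passes 62.5 or a number of a turn 0.188, either way. A call with a gripper value outside its range is refused whole. "gripper" is the finger opening in mm, from 0 to 91.9, set as the call begins (left out, the last holds). The fingers move at their own pace and stop on an object; the grip force is fixed at half the most. Time passes only in rows, so rows that do not move let the fingers close. It gives the time, the measured TCP pose, the force and the opening at its end, in the units of the state.
- r.read_state(): the state, without advancing time (a new reading comes with each control period).
- r.snapshot(name): name is "scene" or "top"; returns the picture (384x512x3 uint8, blue, green, red); there is no depth.
- r.calibration(name): a dict with "vertical_fov" (degrees; the focal length in pixels is half the picture's height over the tangent of half this angle, whatever the lens; pixels are square), "cx", "cy" (the principal point, pixels), "eye" and "orientation" of the camera in the world. Camera axes: x right, y down, z forward; pixel columns grow to the right and rows downward; lengths in m; the calibration is good to about 2 mm. A picture is of the moment at which its call begins. calibration takes no time and is no camera call.
- r.hand_in(): hands the job in, once; it reports no verdict.
The state is a dict: "time_s": time; "joint_pos": joint angles; "joint_vel": joint speeds; "joint_efforts": joint torques, N m; "tcp_pos": TCP position; "eef_rot": TCP orientation; "ft_force": force on the tool from outside, world axes, zero at the start; "wrist_torque": the same for the moment, N m; "finger_gap": opening from 0.0 (shut) to 1.0 (fully open).
Only numpy, scipy, OpenCV 4.12 (cv2) and the standard library are available. Lean on these libraries where they do the work, as an engineer would, in place of code of your own. Each camera call takes 0.05 s, during which the arm holds its last target.

## Working session

There is one attempt and no reset: what is moved stays moved. The work goes in short steps, Python scripts to look and compute and a tool call to move; the robot and the scene stay as the last step left them, time stands still between calls to the robot, and variables do not carry over. Pictures are saved under pics/ and viewed, and the job is handed in when it is done.

Besides the shell and the picture viewer there is one more tool, called after "Call:" by a JSON object that holds its "op" and its "data". arm_command: Moves the arm, as the interface text tells. Its arguments: {"type":"object","properties":{"moves":{"type":"array","items":{"type":"array","items":{"type":"number"}}},"gripper":{"type":"number"}},"required":["moves"]}

```bash
mkdir -p pics
python3 - <<'E'
from plant import r
import cv2
for n in("scene","top"):
    im=r.snapshot(n); cv2.imwrite(f"pics/{n}0.png",im); cv2.imwrite(f"pics/{n}0b.png",cv2.resize(im,(800,600),interpolation=cv2.INTER_CUBIC)); print(n,r.calibration(n))
print(r.read_state(), r.pinch_z)
E
```

```text
scene {'vertical_fov': 44.87714218465749, 'cx': 257.48366178183323, 'cy': 198.16328912444283, 'eye': array([ 0.11445873, -1.01881863,  1.33723384]), 'orientation': array([[ 0.91055594, -0.30929549,  0.27427026],
       [-0.41334496, -0.69054433,  0.59354399],
       [ 0.00581529, -0.65382324, -0.75662498]])}
top {'vertical_fov': 50.05317231376202, 'cx': 258.611109984766, 'cy': 187.08585892079225, 'eye': array([0.52723934, 0.0108635 , 1.51299015]), 'orientation': array([[-0.03017019, -0.99879154,  0.03879704],
       [-0.99952534,  0.02990485, -0.00740178],
       [ 0.00623262, -0.03900194, -0.9992197 ]])}
{'time_s': 0.1, 'joint_pos': array([ 5.13327231e+01,  9.10883604e+00,  9.15632779e+01,  3.52392475e-04,
        7.94227406e+01, -1.20368213e+01]), 'joint_vel': array([-0.04888779, -0.08759391, -0.09782857,  0.09807171,  0.00205638,
       -0.04179581]), 'joint_efforts': array([-9.62905833e-04, -3.86504960e+01, -3.22959781e+01,  7.01854820e-02,
        3.39898816e-02, -6.58703675e-05]), 'tcp_pos': array([0.25739056, 0.51355774, 0.21373406]), 'eef_rot': array([[-1.03908590e-03,  4.48234485e-01,  8.93915414e-01],
       [-1.28883376e-03,  8.93914554e-01, -4.48235551e-01],
       [-9.99998630e-01, -1.61786360e-03, -3.51154272e-04]]), 'ft_force': array([ 0.22511805,  0.51716879, -0.88836265]), 'wrist_torque': array([-0.02676595,  0.02994347,  0.05563909]), 'finger_gap': 1.0018927397391695} 0.0187
```

View pics/top0b.png

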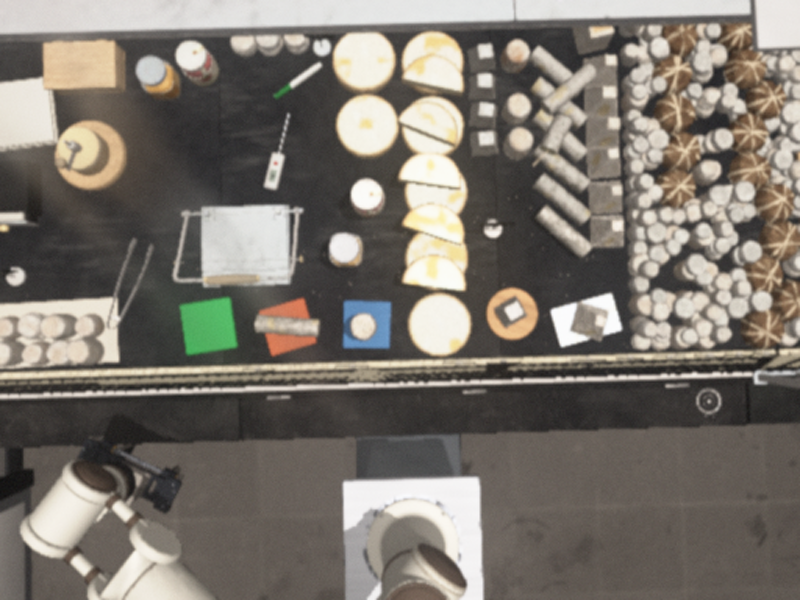

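View pics/scene0b.png

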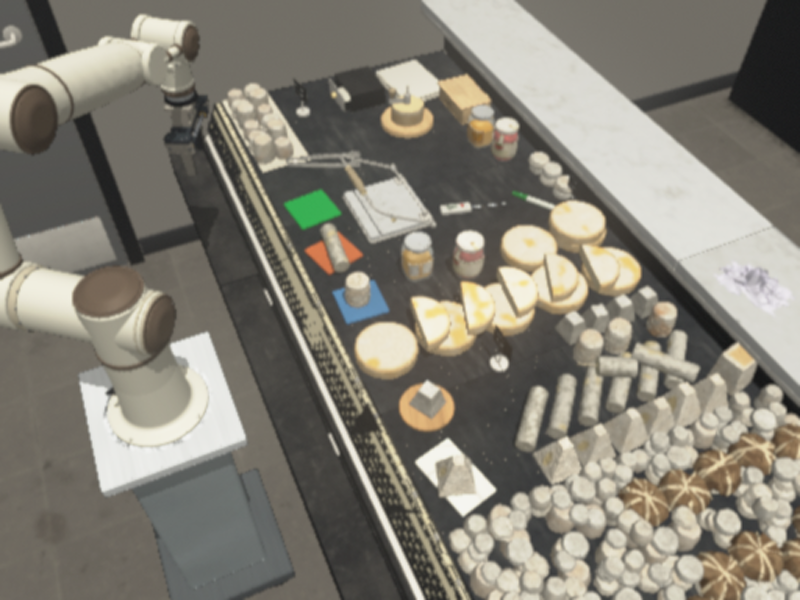

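```bash
cat > h.py <<'E'
import numpy as np, cv2
from plant import r
def cal(n):
    c=r.calibration(n); f=192/np.tan(np.radians(c["vertical_fov"]/2)); return f,c["cx"],c["cy"],np.array(c["eye"]),np.array(c["orientation"])
def w(n,u,v,z):
    f,cx,cy,e,R=cal(n); d=R@np.array([(u-cx)/f,(v-cy)/f,1]); return (e+d*(z-e[2])/d[2])
def px(n,p):
    f,cx,cy,e,R=cal(n); q=R.T@(np.array(p)-e); return np.array([cx+f*q[0]/q[2],cy+f*q[1]/q[2]])
def crop(im,u0,v0,u1,v1,s,fn):
    c=cv2.resize(im[v0:v1,u0:u1],None,fx=s,fy=s,interpolation=cv2.INTER_CUBIC)
    for u in range((u0+9)//10*10,u1,10):
        cv2.line(c,(int((u-u0+.5)*s),0),(int((u-u0+.5)*s),6),(0,255,255),1); cv2.putText(c,str(u),(int((u-u0)*s)-8,18),0,.35,(0,255,255),1)
    for v in range((v0+9)//10*10,v1,10):
        cv2.line(c,(0,int((v-v0+.5)*s)),(6,int((v-v0+.5)*s)),(0,255,255),1); cv2.putText(c,str(v),(8,int((v-v0+.5)*s)+4),0,.35,(0,255,255),1)
    cv2.imwrite(fn,c)
E
python3 - <<'E'
from h import *
t=cv2.imread("pics/top0.png"); s=cv2.imread("pics/scene0.png")
crop(t,110,125,260,237,5,"pics/c1.png"); crop(t,260,160,410,237,5,"pics/c2.png")
crop(s,170,110,310,215,5,"pics/c3.png"); crop(s,215,195,345,340,4,"pics/c4.png")
E
```

```text
(no output)
```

View pics/c1.png

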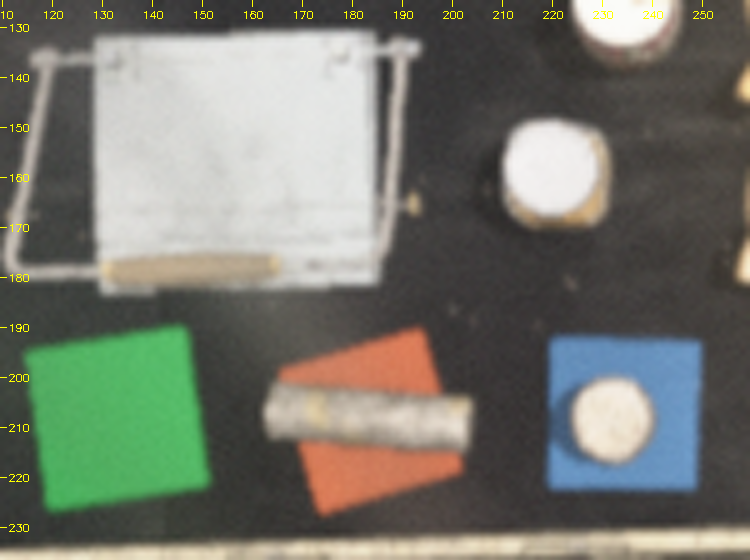

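View pics/c2.png

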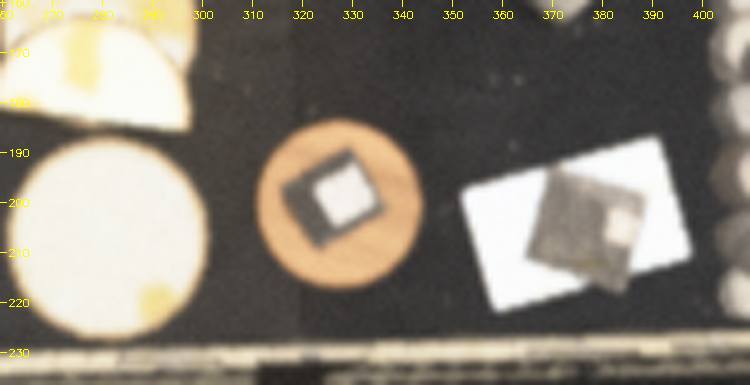

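View pics/c3.png

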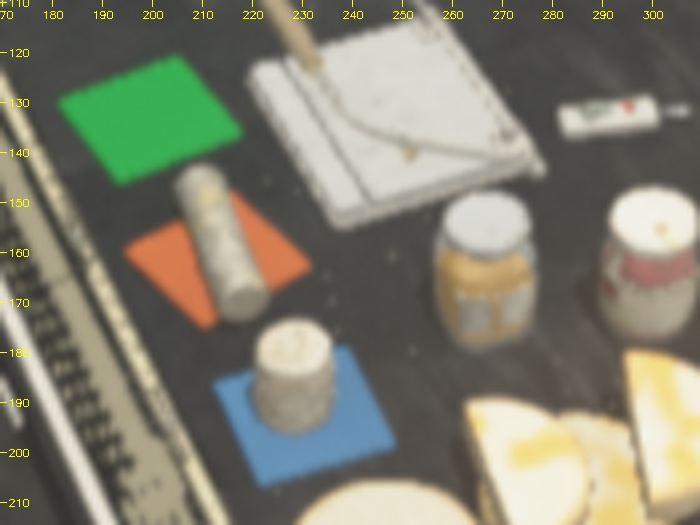

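View pics/c4.png

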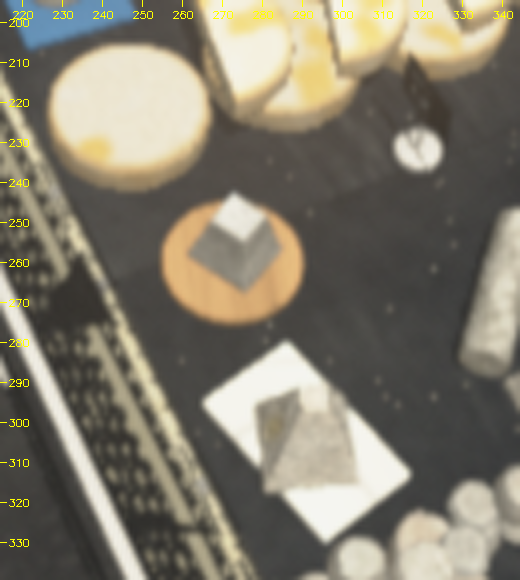

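```bash
cat > fit.py <<'E'
from h import *
from scipy.optimize import least_squares
C1=lambda X,Y:("top",110+X/5-.4,125+Y/5-.4)
C2=lambda X,Y:("top",260+X/5-.4,160+Y/5-.4)
C3=lambda X,Y:("scene",170+X/5-.4,110+Y/5-.4)
C4=lambda X,Y:("scene",215+X/4-.375,195+Y/4-.375)
def W(c,z): return w(*c,z)[:2]
def rect(name,groups,lx,ly,z,yaw0):
    # corners matched to nearest model corner
    ob=np.array([W(c,z) for g in groups for c in g])
    p0=[*np.mean([W(c,z) for c in groups[0]],0),yaw0]
    def model(p):
        c,s=np.cos(p[2]),np.sin(p[2]); k=np.array([[1,1],[1,-1],[-1,-1],[-1,1]])*[lx/2,ly/2]
        return k@np.array([[c,-s],[s,c]]).T+p[:2]
    def res(p):
        m=model(p); d=ob[:,None]-m[None]; i=(d**2).sum(2).argmin(1); return d[np.arange(len(ob)),i].ravel()
    s=least_squares(res,p0)
    print(name,"xy mm",(s.x[:2]*1e3).round(1),"yaw",np.degrees(s.x[2]).round(1),"res",(s.fun.reshape(-1,2)*1e3).round(1).tolist())
L=lambda C,ps:[C(*p) for p in ps]
rect("green",[L(C1,[(22,350),(187,325),(211,486),(47,512)]),L(C3,[(58,102),(180,53),(243,133),(120,186)])],.12,.12,.01,.1)
rect("terra",[L(C1,[(277,369),(422,327),(464,471),(321,517)]),L(C3,[(123,248),(233,190),(313,267),(205,329)])],.11,.11,.01,.2)
rect("blue",[L(C1,[(549,336),(702,341),(697,492),(547,490)]),L(C3,[(214,382),(350,345),(397,443),(263,488)])],.11,.11,.01,0)
rect("marble",[L(C2,[(461,190),(658,136),(692,257),(497,313)]),L(C4,[(202,403),(288,341),(412,474),(326,543)])],.09,.15,.01,.2)
rect("log",[L(C1,[(275,380),(473,398),(468,452),(265,437)])],.042,.144,.029,-.1)
rect("brickbase",[L(C2,[(281,188),(352,149),(384,207),(320,249)]),L(C4,[(187,250),(243,291),(281,245)])],.057,.063,.01,.5)
rect("brickbase2",[L(C2,[(281,188),(352,149),(384,207),(320,249)]),L(C4,[(187,250),(243,291),(281,245)])],.063,.057,.01,.5)
rect("bricktop",[L(C2,[(312,192),(358,163),(380,205),(342,229)]),L(C4,[(235,192),(267,214),(243,242),(213,222)])],.034,.035,.063,.5)
rect("pyrbase",[L(C2,[(552,163),(645,190),(625,294),(526,258)]),L(C4,[(264,493),(357,486)])],.076,.078,.01,-.3)
rect("pyrtop",[L(C2,[(608,207),(644,212),(635,250),(603,240)]),L(C4,[(300,385),(329,387),(326,412),(300,410)])],.024,.024,.09,-.3)
print("pyrtopc",W(C2(623,228),.09),W(C4(314,398),.09))
print("bricktopc",W(C2(348,197),.063))
print("drum",W(C1(613,420),.082),W(C3(295,347),.082))
print("jar",W(C1(551,168),.11),W(C3(487,222),.11))
print("round",W(C2(340,204),.01),W(C4(233,262),.01))
print("wheel",W(C2(108,238),.071))
for c in [C1(400,540),C1(740,530),C2(400,345)]: print("edge",W(c,.0))
E
python3 fit.py
```

```text
green xy mm [522.  459.5] yaw 7.5 res [[0.3, 0.9], [-0.7, -0.6], [0.5, -0.0], [0.9, 0.4], [1.2, -0.4], [0.9, 2.6], [-2.3, 0.6], [-0.8, -3.5]]
terra xy mm [514.5 275.4] yaw 14.8 res [[1.0, -0.3], [0.3, -0.3], [0.8, -0.2], [-1.3, -1.8], [0.2, 3.5], [0.2, 3.1], [-1.7, -1.5], [0.7, -2.5]]
blue xy mm [514.3  90.7] yaw -2.7 res [[0.8, 0.4], [-1.0, -1.3], [-1.1, 0.3], [-1.5, -0.4], [0.5, 1.6], [1.6, 0.1], [-0.4, 2.1], [1.1, -2.9]]
marble xy mm [ 509.7 -423.6] yaw 13.8 res [[1.4, 0.1], [0.8, -0.4], [-1.0, -0.0], [-1.7, -1.3], [0.1, -0.1], [1.0, 1.1], [-0.3, 1.1], [-0.3, -0.5]]
log xy mm [517.8 271.9] yaw -6.6 res [[-0.7, -1.2], [-1.3, -0.3], [1.7, -0.6], [0.3, 2.0]]
brickbase xy mm [ 534.3 -243.4] yaw 28.1 res [[-2.3, -6.0], [-5.0, -3.4], [2.2, 1.6], [2.6, -6.1], [3.8, 4.7], [-0.3, 4.0], [-1.0, 5.2]]
brickbase2 xy mm [ 535.  -243.6] yaw 27.1 res [[-7.7, -4.3], [-6.7, -6.5], [6.3, 0.3], [3.0, -2.5], [4.1, 8.2], [3.8, 2.7], [-2.7, 2.1]]
bricktop xy mm [ 534.9 -246.1] yaw 29.8 res [[-2.6, 0.2], [-0.5, -2.7], [-1.1, -0.2], [0.2, -3.1], [2.7, 2.4], [-0.2, 1.9], [-0.9, 2.0], [2.5, -0.5]]
pyrbase xy mm [ 507.  -429.7] yaw -18.8 res [[-0.8, -2.4], [2.4, 4.1], [-1.1, -2.5], [2.3, -5.0], [0.4, 2.8], [-3.3, 3.0]]
pyrtop xy mm [ 506.8 -432.2] yaw -21.1 res [[-0.8, 2.6], [3.7, 0.1], [-0.0, -1.2], [-1.1, -1.7], [2.2, -1.1], [-1.0, -2.9], [-4.2, 1.7], [1.2, 2.5]]
pyrtopc [ 0.50671403 -0.43257738] [ 0.50667896 -0.43191558]
bricktopc [ 0.53403408 -0.24756574]
drum [0.51078658 0.09422936] [0.51069905 0.09481639]
jar [0.68455359 0.13022503] [0.68404477 0.1311401 ]
round [ 0.52934456 -0.25096859] [ 0.5285575 -0.2512823]
wheel [ 0.5103652  -0.07679961]
edge [0.42681352 0.25731635]
edge [0.42649342 0.00817929]
edge [ 0.42460017 -0.29300077]
```

Run:
```python
from h import *
s=cv2.imread("pics/scene0.png")
crop(s,175,85,285,160,7,"pics/c5.png")
for z in (0,.05,.1,.15):
  for n,(u,v) in dict(hL=(130.5,178),hR=(166,177.5),armR=(185,177),kn=(192.5,165),cornL=(112,177)).items():
    p=w("top",u,v,z); print(z,n,p.round(3),px("scene",p).round(1))
print("rail",px("scene",[.426,.26,0]),px("scene",[.426,0,0]))
```

```text
0 hL [0.634 0.47  0.   ] [223.2 126.5]
0 hR [0.631 0.339 0.   ] [234.1 145.2]
0 armR [0.631 0.269 0.   ] [240.6 155.7]
0 kn [0.675 0.241 0.   ] [253.  157.1]
0 cornL [0.639 0.537 0.   ] [218.8 117.1]
0.05 hL [0.63  0.454 0.05 ] [223.1 119.8]
0.05 hR [0.628 0.328 0.05 ] [234. 138.]
0.05 armR [0.628 0.261 0.05 ] [240.4 148.3]
0.05 kn [0.67  0.233 0.05 ] [252.7 149.7]
0.05 cornL [0.636 0.52  0.05 ] [218.8 110.6]
0.1 hL [0.626 0.439 0.1  ] [223.1 112.9]
0.1 hR [0.625 0.318 0.1  ] [233.8 130.6]
0.1 armR [0.624 0.252 0.1  ] [240.1 140.6]
0.1 kn [0.665 0.226 0.1  ] [252.3 142. ]
0.1 cornL [0.632 0.503 0.1  ] [218.8 103.9]
0.15 hL [0.623 0.424 0.15 ] [223.  105.5]
0.15 hR [0.621 0.307 0.15 ] [233.7 122.8]
0.15 armR [0.621 0.244 0.15 ] [239.9 132.5]
0.15 kn [0.66  0.218 0.15 ] [251.9 133.8]
0.15 cornL [0.628 0.485 0.15 ] [218.8  96.8]
rail [194.19151927 171.83274311] [217.81122853 218.49252092]
```

View pics/c5.png

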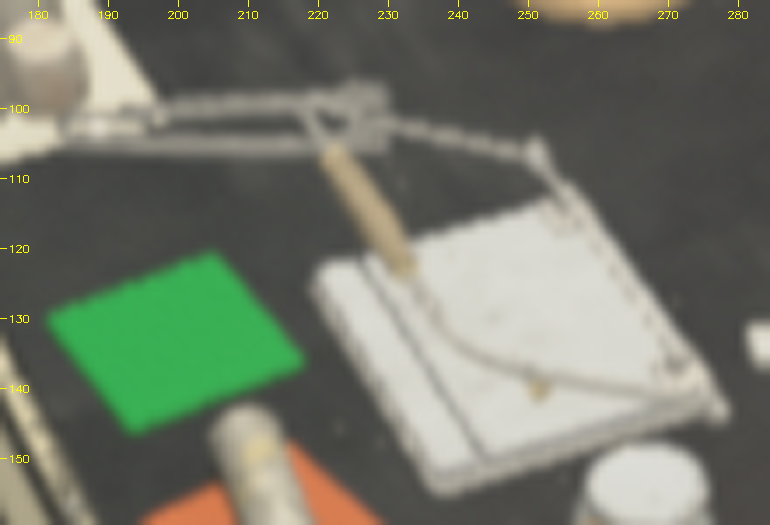

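```bash
cat > plan.py <<'E'
import sys
from h import *
# usage: plan.py x y z yaw [maxstep]   (m, deg)
a=list(map(float,sys.argv[1:])); tgt=np.array(a[:3])*1e3; yaw1=a[3]; ms=a[4] if len(a)>4 else 45
s=r.read_state(); p=s["tcp_pos"]*1e3; R=s["eef_rot"]
yaw=np.degrees(np.arctan2(R[1,1],R[0,1])); dy=(yaw1-yaw+90)%180-90
d=tgt-p; n=max(1,int(np.ceil(max(np.linalg.norm(d)/ms,abs(dy)/9.5))))
print("t",s["time_s"].__round__(2),"tcp",p.round(1),"yaw",round(yaw,1),"tilt",R[:,0].round(3),"F",s["ft_force"].round(1),"gap",round(s["finger_gap"]*91.9,1),"n",n, "q6",s["joint_pos"][5].round(0))
th=-np.radians(dy)/n; y=np.radians(yaw); rows=[]
for i in range(n):
    st=d/n; rows.append([round(-st[2],1),round(st[0]*np.cos(y)+st[1]*np.sin(y),1),round(st[0]*np.sin(y)-st[1]*np.cos(y),1),round(th,3)]); y-=th
print(rows)
E
python3 plan.py .535 -.2455 .15 29.5 50
```

```text
t 0.1 tcp [257.4 513.6 213.7] yaw 63.4 tilt [-0.001 -0.001 -1.   ] F [ 0.2  0.5 -0.9] gap 92.1 n 17 q6 -12.0
[[np.float64(3.7), np.float64(-32.6), np.float64(34.6), np.float64(0.035)], [np.float64(3.7), np.float64(-31.4), np.float64(35.7), np.float64(0.035)], [np.float64(3.7), np.float64(-30.1), np.float64(36.8), np.float64(0.035)], [np.float64(3.7), np.float64(-28.8), np.float64(37.8), np.float64(0.035)], [np.float64(3.7), np.float64(-27.5), np.float64(38.8), np.float64(0.035)], [np.float64(3.7), np.float64(-26.1), np.float64(39.7), np.float64(0.035)], [np.float64(3.7), np.float64(-24.7), np.float64(40.6), np.float64(0.035)], [np.float64(3.7), np.float64(-23.3), np.float64(41.4), np.float64(0.035)], [np.float64(3.7), np.float64(-21.8), np.float64(42.2), np.float64(0.035)], [np.float64(3.7), np.float64(-20.4), np.float64(43.0), np.float64(0.035)], [np.float64(3.7), np.float64(-18.8), np.float64(43.6), np.float64(0.035)], [np.float64(3.7), np.float64(-17.3), np.float64(44.3), np.float64(0.035)], [np.float64(3.7), np.float64(-15.8), np.float64(44.9), np.float64(0.035)], [np.float64(3.7), np.float64(-14.2), np.float64(45.4), np.float64(0.035)], [np.float64(3.7), np.float64(-12.6), np.float64(45.8), np.float64(0.035)], [np.float64(3.7), np.float64(-11.0), np.float64(46.2), np.float64(0.035)], [np.float64(3.7), np.float64(-9.4), np.float64(46.6), np.float64(0.035)]]
```

Call:
{"op": "arm_command", "data": {"moves": [[4,-32,35,0.035],[4,-31,36,0.035],[4,-30,37,0.035],[4,-29,38,0.035],[4,-27,39,0.035],[4,-26,40,0.035],[4,-25,41,0.035],[4,-23,41,0.035],[4,-22,42,0.035],[4,-20,43,0.035]], "gripper": 91.9}}

```text
time_s: 1.35
tcp_pos: [0.422, 0.0551, 0.1698]
eef_rot: [[-0.003, 0.731, 0.682], [-0.003, 0.682, -0.731], [-1.0, -0.004, -0.0]]
ft_force: [0.4, 0.1, -0.1]
finger_gap: 1.0
```

```bash
sed -i 's/rows.append(\[/rows.append([float(q) for q in [/; s/round(th,3)\])/round(th,3)]])/' plan.py; python3 plan.py .535 -.2455 .15 29.5 50
```

```text
t 1.35 tcp [422.   55.1 169.8] yaw 43.0 tilt [-0.003 -0.003 -1.   ] F [ 0.4  0.1 -0.1] gap 91.9 n 7 q6 -52.0
[[2.8, -17.5, 42.4, 0.034], [2.8, -16.1, 43.0, 0.034], [2.8, -14.6, 43.5, 0.034], [2.8, -13.1, 44.0, 0.034], [2.8, -11.6, 44.4, 0.034], [2.8, -10.1, 44.7, 0.034], [2.8, -8.6, 45.1, 0.034]]
```

Call:
{"op": "arm_command", "data": {"moves": [[2.8,-17.5,42.4,0.034],[2.8,-16,43,0.034],[2.8,-14.6,43.5,0.034],[2.8,-13,44,0.034],[2.8,-11.6,44.4,0.034],[2.8,-10,44.7,0.034],[2.8,-8.6,45,0.034],[0,0,0,0]]}}

```text
time_s: 2.35
tcp_pos: [0.534, -0.2585, 0.1458]
eef_rot: [[-0.007, 0.878, 0.479], [0.0, 0.479, -0.878], [-1.0, -0.006, -0.004]]
ft_force: [-0.6, 1.4, -0.2]
finger_gap: 1.003
```

```bash
python3 plan.py .535 -.2455 .08 29.5 40
python3 - <<'E'
from h import *
s=r.snapshot("scene"); crop(s,205,150,345,300,4,"pics/d1.png")
E
```

```text
t 2.35 tcp [ 534.  -258.5  145.8] yaw 28.6 tilt [-0.007  0.    -1.   ] F [-0.6  1.4 -0.2] gap 92.1 n 2 q6 -66.0
[[32.9, 3.5, -5.5, -0.008], [32.9, 3.6, -5.4, -0.008]]
```

View pics/d1.png

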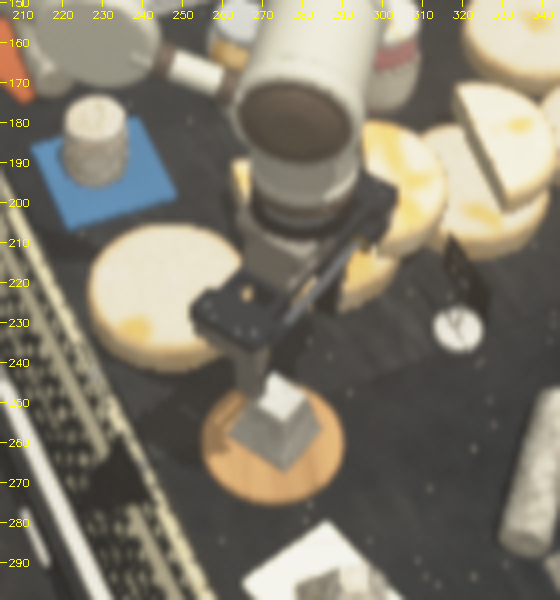

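Call:
{"op": "arm_command", "data": {"moves": [[20,6,-10,-0.016],[20,1,-1,0],[15,0,0,0],[0,0,0,0]]}}

```text
time_s: 2.9
tcp_pos: [0.5329, -0.2389, 0.0892]
eef_rot: [[-0.009, 0.867, 0.498], [0.004, 0.498, -0.867], [-1.0, -0.006, -0.008]]
ft_force: [0.8, -0.1, -0.2]
finger_gap: 1.0
```

```bash
python3 plan.py .535 -.2455 .014 29.5 25
```

```text
t 2.9 tcp [ 532.9 -238.9   89.2] yaw 29.9 tilt [-0.009  0.004 -1.   ] F [ 0.8 -0.1 -0.2] gap 91.9 n 4 q6 -66.0
[[18.8, -0.4, 1.7, 0.002], [18.8, -0.4, 1.7, 0.002], [18.8, -0.4, 1.7, 0.002], [18.8, -0.4, 1.7, 0.002]]
```

Call:
{"op": "arm_command", "data": {"moves": [[10,0,3,0],[18,0,2,0],[15,-1,1,0],[0,0,0,0],[0,0,0,0]]}}

```text
time_s: 3.52
tcp_pos: [0.5354, -0.2453, 0.0443]
eef_rot: [[-0.008, 0.867, 0.498], [0.003, 0.498, -0.867], [-1.0, -0.006, -0.006]]
ft_force: [0.7, 0.5, 0.8]
finger_gap: 1.0
```

```bash
python3 plan.py .535 -.2455 .014 29.5 25
```

```text
t 3.52 tcp [ 535.4 -245.3   44.3] yaw 29.9 tilt [-0.008  0.003 -1.   ] F [0.7 0.5 0.8] gap 91.9 n 2 q6 -66.0
[[15.1, -0.2, -0.0, 0.003], [15.1, -0.2, -0.0, 0.003]]
```

Call:
{"op": "arm_command", "data": {"moves": [[15,0,0,0],[12,0,0,0],[2,0,0,0],[0,0,0,0]]}}

```text
time_s: 4.03
tcp_pos: [0.5354, -0.2453, 0.0136]
eef_rot: [[-0.007, 0.867, 0.498], [0.002, 0.498, -0.867], [-1.0, -0.005, -0.006]]
ft_force: [-0.2, 0.7, -0.4]
finger_gap: 0.999
```

Call:
{"op": "arm_command", "data": {"moves": [[0,0,0,0],[0,0,0,0],[0,0,0,0],[0,0,0,0],[0,0,0,0],[0,0,0,0]], "gripper": 30}}

```text
time_s: 4.78
tcp_pos: [0.536, -0.2458, 0.0145]
eef_rot: [[-0.006, 0.867, 0.498], [0.001, 0.498, -0.867], [-1.0, -0.005, -0.004]]
ft_force: [0.5, -0.1, -0.3]
finger_gap: 0.588
```

Call:
{"op": "arm_command", "data": {"moves": [[0,0,0,0],[0,0,0,0],[-6,0,0,0],[-6,0,0,0],[-6,0,0,0],[-6,0,0,0],[0,0,0,0]]}}

```text
time_s: 5.65
tcp_pos: [0.5361, -0.2457, 0.0402]
eef_rot: [[-0.006, 0.867, 0.498], [0.001, 0.498, -0.867], [-1.0, -0.005, -0.004]]
ft_force: [-0.2, 0.1, -1.8]
finger_gap: 0.59
```

```bash
python3 plan.py .535 -.2455 .15 29.5 25;python3 - <<'E'
from h import *
s=r.snapshot("scene"); crop(s,205,180,345,300,5,"pics/d2.png")
E
```

```text
t 5.65 tcp [ 536.1 -245.7   40.2] yaw 29.9 tilt [-0.006  0.001 -1.   ] F [-0.2  0.1 -1.8] gap 54.2 n 5 q6 -66.0
[[-22.0, -0.2, -0.1, 0.001], [-22.0, -0.2, -0.1, 0.001], [-22.0, -0.2, -0.1, 0.001], [-22.0, -0.2, -0.1, 0.001], [-22.0, -0.2, -0.1, 0.001]]
```

View pics/d2.png

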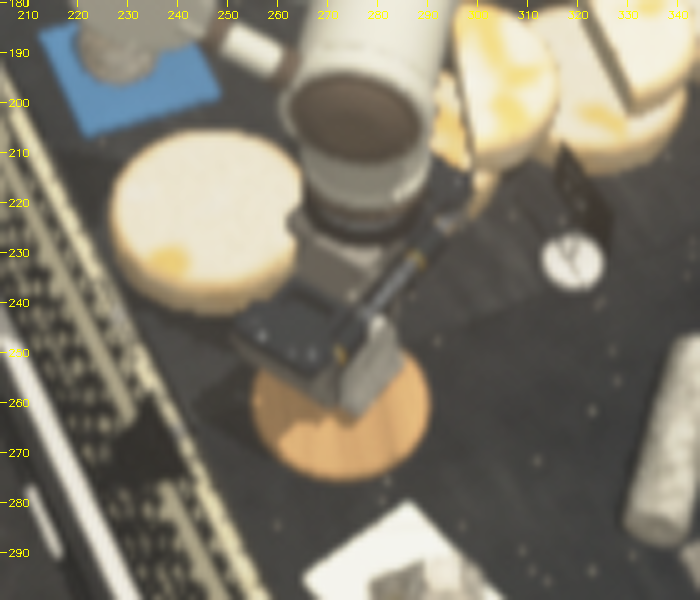

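Call:
{"op": "arm_command", "data": {"moves": [[-15,0,0,0],[-20,0,0,0],[-20,0,0,0],[-20,0,0,0],[-15,0,0,0],[-8,0,0,0]]}}

```text
time_s: 6.45
tcp_pos: [0.5362, -0.2454, 0.1436]
eef_rot: [[-0.007, 0.867, 0.498], [0.002, 0.498, -0.867], [-1.0, -0.005, -0.005]]
ft_force: [0.1, -0.6, -2.7]
finger_gap: 0.586
```

```bash
python3 plan.py .522 .4595 .14 97.5 36
```

```text
t 6.45 tcp [ 536.2 -245.4  143.6] yaw 29.9 tilt [-0.007  0.002 -1.   ] F [ 0.1 -0.6 -2.7] gap 53.9 n 20 q6 -66.0
[[0.2, 16.9, -30.9, -0.059], [0.2, 18.7, -29.9, -0.059], [0.2, 20.5, -28.7, -0.059], [0.2, 22.1, -27.4, -0.059], [0.2, 23.7, -26.1, -0.059], [0.2, 25.2, -24.6, -0.059], [0.2, 26.6, -23.1, -0.059], [0.2, 27.9, -21.5, -0.059], [0.2, 29.1, -19.8, -0.059], [0.2, 30.3, -18.1, -0.059], [0.2, 31.3, -16.3, -0.059], [0.2, 32.2, -14.4, -0.059], [0.2, 33.0, -12.5, -0.059], [0.2, 33.7, -10.5, -0.059], [0.2, 34.2, -8.5, -0.059], [0.2, 34.7, -6.5, -0.059], [0.2, 35.0, -4.4, -0.059], [0.2, 35.2, -2.3, -0.059], [0.2, 35.3, -0.3, -0.059], [0.2, 35.2, 1.8, -0.059]]
```

Call:
{"op": "arm_command", "data": {"moves": [[0,9,-15,-0.03],[0,18,-31,-0.06],[0,20,-29,-0.06],[0,22,-28,-0.06],[0,23,-26,-0.06],[0,25,-25,-0.06],[0,26,-23,-0.06],[0,28,-22,-0.06],[0,29,-20,-0.06],[0,30,-18,-0.06]]}}

```text
time_s: 7.7
tcp_pos: [0.5205, 0.109, 0.1372]
eef_rot: [[-0.022, 0.435, 0.9], [0.009, 0.901, -0.435], [-1.0, -0.001, -0.024]]
ft_force: [-0.6, 0.1, -1.3]
finger_gap: 0.584
```

```bash
python3 plan.py .522 .4595 .14 97.5 36
```

```text
t 7.7 tcp [520.5 109.  137.2] yaw 64.2 tilt [-0.022  0.009 -1.   ] F [-0.6  0.1 -1.3] gap 53.7 n 10 q6 -66.0
[[-0.3, 31.6, -15.1, -0.058], [-0.3, 32.4, -13.2, -0.058], [-0.3, 33.2, -11.3, -0.058], [-0.3, 33.8, -9.4, -0.058], [-0.3, 34.3, -7.4, -0.058], [-0.3, 34.6, -5.4, -0.058], [-0.3, 34.9, -3.4, -0.058], [-0.3, 35.0, -1.4, -0.058], [-0.3, 35.0, 0.7, -0.058], [-0.3, 34.9, 2.7, -0.058]]
```

Call:
{"op": "arm_command", "data": {"moves": [[-1,31,-15,-0.058],[-1,32,-13,-0.058],[-1,33,-11,-0.058],[-1,34,-9,-0.058],[-1,34,-7,-0.058],[-1,34,-5,-0.058],[-1,30,-3,-0.058],[-1,25,-1,-0.04],[0,15,0,-0.02],[0,5,0,0]]}}

```text
time_s: 8.95
tcp_pos: [0.502, 0.4092, 0.1369]
eef_rot: [[-0.044, -0.051, 0.998], [0.005, 0.999, 0.051], [-0.999, 0.007, -0.044]]
ft_force: [0.2, -0.6, -1.3]
finger_gap: 0.591
```

```bash
python3 plan.py .522 .4595 .10 97.5 20
```

```text
t 8.95 tcp [502.  409.2 136.9] yaw 92.9 tilt [-0.044  0.005 -0.999] F [ 0.2 -0.6 -1.3] gap 54.4 n 4 q6 -66.0
[[9.2, 12.3, 5.6, -0.02], [9.2, 12.2, 5.9, -0.02], [9.2, 12.1, 6.1, -0.02], [9.2, 11.9, 6.4, -0.02]]
```

Call:
{"op": "arm_command", "data": {"moves": [[0,8,4,-0.01],[0,10,4,-0.02],[0,10,3,-0.02],[0,8,3,-0.02],[0,0,0,0],[0,0,0,0]]}}

```text
time_s: 9.7
tcp_pos: [0.5145, 0.447, 0.136]
eef_rot: [[-0.045, -0.123, 0.991], [0.004, 0.992, 0.124], [-0.999, 0.009, -0.044]]
ft_force: [-0.3, -1.0, -1.8]
finger_gap: 0.586
```

```bash
python3 plan.py .522 .4595 .10 97.5 20; python3 -c "
from plant import r
s=r.read_state();print(s['joint_pos'].round(2),s['joint_vel'].round(2),s['eef_rot'].round(3))"
```

```text
t 9.7 tcp [514.5 447.  136. ] yaw 97.1 tilt [-0.045  0.004 -0.999] F [-0.3 -1.  -1.8] gap 53.9 n 2 q6 -67.0
[[18.0, 5.8, 4.5, -0.004], [18.0, 5.7, 4.5, -0.004]]
[ 30.14  29.58  74.86   1.51  77.66 -67.3 ] [ 0.11  0.29 -0.34  0.02 -0.03 -0.04] [[-0.045 -0.123  0.991]
 [ 0.004  0.992  0.124]
 [-0.999  0.009 -0.044]]
```

Call:
{"op": "arm_command", "data": {"moves": [[12,5,4,0],[20,5,3,0],[20,3,3,0],[20,0,1,0],[12,0,0,0],[5,0,0,0],[0,0,0,0]]}}

```text
time_s: 10.58
tcp_pos: [0.5186, 0.461, 0.0376]
eef_rot: [[-0.049, -0.123, 0.991], [0.001, 0.992, 0.123], [-0.999, 0.007, -0.048]]
ft_force: [-0.7, 0.2, -0.5]
finger_gap: 0.586
```

```bash
python3 plan.py .522 .4595 .018 97.5 20
```

```text
t 10.57 tcp [518.6 461.   37.6] yaw 97.0 tilt [-0.049  0.001 -0.999] F [-0.7  0.2 -0.5] gap 53.9 n 1 q6 -67.0
[[19.6, -1.9, 3.2, -0.008]]
```

Call:
{"op": "arm_command", "data": {"moves": [[8,-1,3,0],[8,0,1,0],[3,0,0,0],[2,0,0,0],[0,0,0,0]]}}

```text
time_s: 11.2
tcp_pos: [0.5233, 0.4612, 0.0171]
eef_rot: [[-0.045, -0.122, 0.991], [0.003, 0.992, 0.123], [-0.999, 0.009, -0.045]]
ft_force: [0.7, 0.0, -2.2]
finger_gap: 0.592
```

```bash
python3 plan.py .522 .4595 .015 97.5 20
```

```text
t 11.2 tcp [523.3 461.2  17.1] yaw 97.0 tilt [-0.045  0.003 -0.999] F [ 0.7  0.  -2.2] gap 54.4 n 1 q6 -67.0
[[2.1, -1.5, -1.5, -0.008]]
```

Call:
{"op": "arm_command", "data": {"moves": [[1.5,0,0,0],[1.5,0,0,0],[1,0,0,0]]}}

```text
time_s: 11.58
tcp_pos: [0.5235, 0.4616, 0.015]
eef_rot: [[-0.044, -0.123, 0.991], [0.003, 0.992, 0.123], [-0.999, 0.009, -0.044]]
ft_force: [-3.0, -1.7, 5.7]
finger_gap: 0.592
```

Call:
{"op": "arm_command", "data": {"moves": [[0,0,0,0],[0,0,0,0],[0,0,0,0],[0,0,0,0],[0,0,0,0],[0,0,0,0]], "gripper": 91.9}}

```text
time_s: 12.32
tcp_pos: [0.5242, 0.462, 0.0148]
eef_rot: [[-0.043, -0.123, 0.992], [0.005, 0.992, 0.123], [-0.999, 0.01, -0.042]]
ft_force: [0.8, 0.1, -0.2]
finger_gap: 1.001
```

```bash
python3 plan.py .522 .4595 .1 97.5 20
python3 - <<'E'
from h import *
s=r.snapshot("scene"); crop(s,160,60,310,180,5,"pics/d3.png")
E
```

```text
t 12.32 tcp [524.2 462.   14.8] yaw 97.0 tilt [-0.043  0.005 -0.999] F [ 0.8  0.1 -0.2] gap 92.0 n 5 q6 -67.0
[[-17.0, -0.4, -0.5, -0.002], [-17.0, -0.4, -0.5, -0.002], [-17.0, -0.4, -0.5, -0.002], [-17.0, -0.4, -0.5, -0.002], [-17.0, -0.4, -0.5, -0.002]]
```

View pics/d3.png

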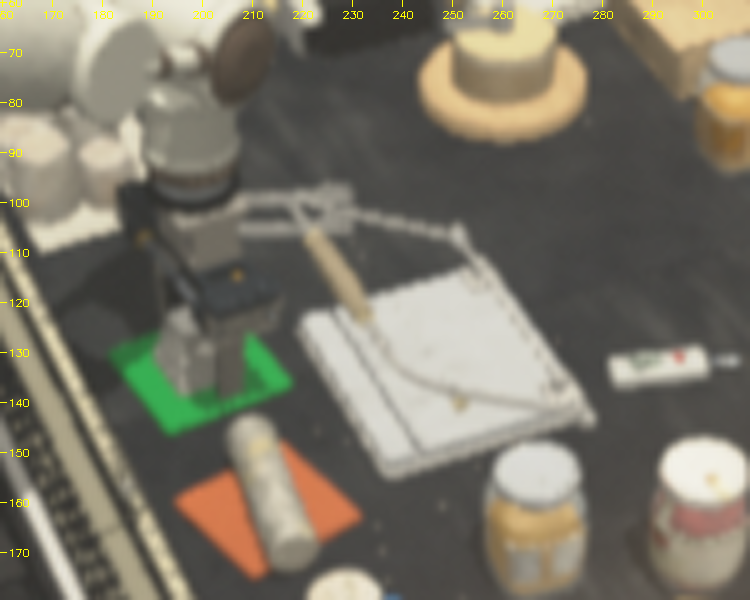

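Call:
{"op": "arm_command", "data": {"moves": [[-12,0,-1,0],[-20,0,-1,0],[-25,0,-1,0],[-25,0,-1,0],[-25,0,-1,0],[-20,-10,-1,0],[-8,-20,0,0]]}}

```text
time_s: 13.25
tcp_pos: [0.5289, 0.4309, 0.1626]
eef_rot: [[-0.037, -0.125, 0.992], [0.008, 0.992, 0.125], [-0.999, 0.012, -0.035]]
ft_force: [-0.4, 0.1, 0.5]
finger_gap: 1.002
```

```bash
python3 plan.py .511 .0945 .15 97 30
```

```text
t 13.25 tcp [528.9 430.9 162.6] yaw 97.2 tilt [-0.037  0.008 -0.999] F [-0.4  0.1  0.5] gap 92.1 n 12 q6 -69.0
[[1.0, -27.6, -5.0, 0.0], [1.0, -27.6, -5.0, 0.0], [1.0, -27.6, -5.0, 0.0], [1.0, -27.6, -4.9, 0.0], [1.0, -27.6, -4.9, 0.0], [1.0, -27.6, -4.9, 0.0], [1.0, -27.6, -4.9, 0.0], [1.0, -27.6, -4.9, 0.0], [1.0, -27.6, -4.9, 0.0], [1.0, -27.6, -4.9, 0.0], [1.0, -27.6, -4.9, 0.0], [1.0, -27.6, -4.9, 0.0]]
```

Call:
{"op": "arm_command", "data": {"moves": [[0,-28,-5,0],[0,-28,-5,0],[0,-28,-5,0],[0,-28,-5,0],[0,-28,-5,0],[0,-28,-5,0],[0,-28,-5,0],[0,-28,-5,0],[0,-28,-5,0],[0,-25,-4,0]]}}

```text
time_s: 14.5
tcp_pos: [0.5088, 0.1273, 0.1589]
eef_rot: [[-0.044, -0.117, 0.992], [0.003, 0.993, 0.117], [-0.999, 0.008, -0.043]]
ft_force: [-1.0, 0.4, 0.3]
finger_gap: 1.002
```

```bash
python3 plan.py .511 .0945 .15 97 30
```

```text
t 14.5 tcp [508.8 127.3 158.9] yaw 96.7 tilt [-0.044  0.003 -0.999] F [-1.   0.4  0.3] gap 92.0 n 2 q6 -96.0
[[4.4, -16.4, -0.8, -0.002], [4.4, -16.4, -0.8, -0.002]]
```

Call:
{"op": "arm_command", "data": {"moves": [[-60,-10,0,0],[-60,-10,0,0],[-60,-8,0,0],[0,0,0,0],[0,0,0,0]]}}

```text
time_s: 15.12
tcp_pos: [0.5152, 0.0905, 0.3388]
eef_rot: [[-0.054, -0.109, 0.993], [0.002, 0.994, 0.109], [-0.999, 0.008, -0.054]]
ft_force: [-0.6, 1.3, -1.3]
finger_gap: 0.999
```

Call:
{"op": "arm_command", "data": {"moves": [[10,0,0,0],[20,0,0,0],[20,0,0,0],[20,0,0,0],[20,0,0,0],[20,0,0,0],[20,0,0,0],[10,0,0,0],[0,0,0,0]]}}

```text
time_s: 16.25
tcp_pos: [0.4925, 0.0917, 0.1737]
eef_rot: [[-0.088, -0.11, 0.99], [0.003, 0.994, 0.111], [-0.996, 0.013, -0.087]]
ft_force: [-0.6, 0.4, 0.1]
finger_gap: 0.997
```

Call:
{"op": "arm_command", "data": {"moves": [[-10,0,0,0],[-20,0,0,0],[-20,0,0,0],[-20,0,0,0],[-20,0,0,0],[-20,0,0,0],[-20,0,0,0],[-20,0,0,0],[-10,0,0,0],[0,0,0,0]]}}

```text
time_s: 17.5
tcp_pos: [0.5106, 0.0911, 0.3532]
eef_rot: [[-0.067, -0.111, 0.992], [0.002, 0.994, 0.112], [-0.998, 0.009, -0.066]]
ft_force: [-0.1, -0.5, -0.7]
finger_gap: 1.001
```

Call:
{"op": "arm_command", "data": {"moves": [[60,0,5,0],[60,0,5,0],[50,0,5,0],[0,0,0,0],[0,0,0,0]]}}

```text
time_s: 18.12
tcp_pos: [0.5147, 0.0931, 0.1796]
eef_rot: [[-0.064, -0.111, 0.992], [0.002, 0.994, 0.111], [-0.998, 0.009, -0.063]]
ft_force: [0.2, 0.4, 1.0]
finger_gap: 0.995
```

Call:
{"op": "arm_command", "data": {"moves": [[-18,0,0,0],[-18,0,0,0],[-18,0,0,0],[-18,0,0,0],[-18,0,0,0],[-18,0,0,0],[-18,0,0,0],[-18,0,0,0],[-18,0,0,0],[-18,0,0,0]]}}

```text
time_s: 19.38
tcp_pos: [0.532, 0.0925, 0.4033]
eef_rot: [[-0.012, -0.112, 0.994], [-0.001, 0.994, 0.112], [-1.0, 0.0, -0.012]]
ft_force: [0.6, 0.8, -0.6]
finger_gap: 0.998
```

Call:
{"op": "arm_command", "data": {"moves": [[62,0,2,0],[62,0,2,0],[50,0,2,0],[0,0,0,0],[0,0,0,0]]}}

```text
time_s: 20.0
tcp_pos: [0.547, 0.0925, 0.2504]
eef_rot: [[0.027, -0.112, 0.993], [-0.003, 0.994, 0.112], [-1.0, -0.006, 0.027]]
ft_force: [0.4, 0.8, 0.5]
finger_gap: 0.996
```

Call:
{"op": "arm_command", "data": {"moves": [[-16,0,0,0],[-16,0,0,0],[-16,0,0,0],[-16,0,0,0],[-16,0,0,0],[-16,0,0,0],[-16,0,0,0],[-16,0,0,0],[-16,0,0,0],[-16,0,0,0]]}}

```text
time_s: 21.25
tcp_pos: [0.5434, 0.0929, 0.4297]
eef_rot: [[0.039, -0.112, 0.993], [-0.004, 0.994, 0.112], [-0.999, -0.008, 0.039]]
ft_force: [0.0, -0.1, -0.1]
finger_gap: 1.002
```

Call:
{"op": "arm_command", "data": {"moves": [[62,0,0,0],[62,0,0,0],[50,0,0,0],[0,0,0,0],[0,0,0,0]]}}

```text
time_s: 21.88
tcp_pos: [0.5546, 0.0921, 0.2604]
eef_rot: [[0.051, -0.112, 0.992], [-0.004, 0.994, 0.112], [-0.999, -0.01, 0.05]]
ft_force: [0.7, 0.5, 1.0]
finger_gap: 0.999
```

Call:
{"op": "arm_command", "data": {"moves": [[10,0,-10,0],[18,0,-10,0],[18,0,-10,0],[18,0,-8,0],[18,0,-4,0],[18,0,-2,0],[0,0,0,0]]}}

```text
time_s: 22.75
tcp_pos: [0.5211, 0.086, 0.1687]
eef_rot: [[0.074, -0.112, 0.991], [-0.006, 0.994, 0.112], [-0.997, -0.014, 0.073]]
ft_force: [-0.8, 0.0, -0.6]
finger_gap: 0.999
```

```bash
python3 plan.py .511 .0945 .1 97 20
```

```text
t 22.75 tcp [521.1  86.  168.7] yaw 96.4 tilt [ 0.074 -0.006 -0.997] F [-0.8  0.  -0.6] gap 91.8 n 4 q6 -100.0
[[17.2, 2.4, -2.3, -0.003], [17.2, 2.4, -2.3, -0.003], [17.2, 2.4, -2.3, -0.003], [17.2, 2.4, -2.2, -0.003]]
```

Call:
{"op": "arm_command", "data": {"moves": [[-62,0,-5,0],[-50,0,-5,0],[0,0,0,0],[10,0,0,0],[18,0,0,0],[18,0,0,0],[18,0,0,0],[18,0,0,0],[18,0,0,0],[0,0,0,0]]}}

```text
time_s: 24.0
tcp_pos: [0.5038, 0.0851, 0.1691]
eef_rot: [[0.059, -0.112, 0.992], [-0.005, 0.994, 0.112], [-0.998, -0.011, 0.058]]
ft_force: [-0.4, 0.4, -0.8]
finger_gap: 0.995
```

```bash
python3 plan.py .511 .0945 .1 97 20
```

```text
t 24.0 tcp [503.8  85.1 169.1] yaw 96.4 tilt [ 0.059 -0.005 -0.998] F [-0.4  0.4 -0.8] gap 91.4 n 4 q6 -100.0
[[17.3, 2.1, 2.1, -0.003], [17.3, 2.1, 2.1, -0.003], [17.3, 2.1, 2.1, -0.003], [17.3, 2.1, 2.1, -0.003]]
```

Call:
{"op": "arm_command", "data": {"moves": [[0,0,15,0],[0,0,15,0],[0,0,15,0],[0,0,15,0],[0,0,15,0],[0,0,15,0],[0,0,0,0]]}}

```text
time_s: 24.88
tcp_pos: [0.5922, 0.0957, 0.1682]
eef_rot: [[0.049, -0.112, 0.993], [-0.004, 0.994, 0.112], [-0.999, -0.01, 0.048]]
ft_force: [-1.0, -0.7, -1.0]
finger_gap: 1.001
```

Call:
{"op": "arm_command", "data": {"moves": [[0,0,-60,0],[0,0,-20,0],[0,0,0,0]]}}

```text
time_s: 25.25
tcp_pos: [0.5076, 0.0866, 0.1597]
eef_rot: [[0.041, -0.112, 0.993], [-0.004, 0.994, 0.112], [-0.999, -0.008, 0.04]]
ft_force: [0.4, 0.5, -0.2]
finger_gap: 0.999
```

Call:
{"op": "arm_command", "data": {"moves": [[-60,0,0,0],[-60,0,0,0],[-30,0,0,0],[0,0,0,0]]}}

```text
time_s: 25.75
tcp_pos: [0.5026, 0.0872, 0.3139]
eef_rot: [[0.041, -0.112, 0.993], [-0.004, 0.994, 0.112], [-0.999, -0.008, 0.041]]
ft_force: [0.5, 0.6, -0.1]
finger_gap: 1.002
```

Call:
{"op": "arm_command", "data": {"moves": [[20,0,0,0],[20,0,0,0],[20,0,0,0],[20,0,0,0],[20,0,0,0],[20,0,0,0],[20,0,0,0],[0,0,0,0]]}}

```text
time_s: 26.75
tcp_pos: [0.5025, 0.0872, 0.1538]
eef_rot: [[0.021, -0.111, 0.994], [-0.002, 0.994, 0.111], [-1.0, -0.005, 0.021]]
ft_force: [-0.6, -0.2, -0.2]
finger_gap: 1.002
```

Call:
{"op": "arm_command", "data": {"moves": [[8,2,3,0],[18,2,3,0],[18,2,2,0],[18,1,1,0],[18,1,0,0],[0,0,0,0]]}}

```text
time_s: 27.5
tcp_pos: [0.5139, 0.097, 0.0688]
eef_rot: [[0.023, -0.112, 0.993], [-0.002, 0.994, 0.112], [-1.0, -0.005, 0.022]]
ft_force: [-0.8, -1.0, -0.3]
finger_gap: 0.994
```

```bash
python3 plan.py .511 .0945 .034 97 20
```

```text
t 27.5 tcp [513.9  97.   68.8] yaw 96.4 tilt [ 0.023 -0.002 -1.   ] F [-0.8 -1.  -0.3] gap 91.3 n 2 q6 -99.0
[[17.4, -1.1, -1.6, -0.005], [17.4, -1.1, -1.6, -0.005]]
```

Call:
{"op": "arm_command", "data": {"moves": [[14,-2,-3,0],[14,0,-1,0],[6,0,0,0],[0,0,0,0]]}}

```text
time_s: 28.0
tcp_pos: [0.5117, 0.0943, 0.0333]
eef_rot: [[0.025, -0.112, 0.993], [-0.002, 0.994, 0.112], [-1.0, -0.005, 0.024]]
ft_force: [-0.0, -0.5, 0.2]
finger_gap: 1.0
```

Call:
{"op": "arm_command", "data": {"moves": [[0,0,0,0],[0,0,0,0],[0,0,0,0],[0,0,0,0],[0,0,0,0],[0,0,0,0]], "gripper": 40}}

```text
time_s: 28.75
tcp_pos: [0.5127, 0.0945, 0.0344]
eef_rot: [[0.027, -0.112, 0.993], [-0.002, 0.994, 0.112], [-1.0, -0.005, 0.027]]
ft_force: [0.7, 0.1, -0.1]
finger_gap: 0.634
```

Call:
{"op": "arm_command", "data": {"moves": [[-5,0,0,0],[-10,0,0,0],[-14,0,0,0],[-14,0,0,0],[-14,0,0,0],[0,0,0,0]]}}

```text
time_s: 29.5
tcp_pos: [0.5112, 0.0945, 0.0961]
eef_rot: [[0.028, -0.112, 0.993], [-0.002, 0.994, 0.112], [-1.0, -0.005, 0.028]]
ft_force: [0.9, -0.3, -2.1]
finger_gap: 0.632
```

```bash
python3 plan.py .529 -.251 .14 33 20;  python3 - <<'E'
from h import *
s=r.snapshot("scene"); crop(s,180,120,320,240,5,"pics/d4.png")
E
```

```text
t 29.5 tcp [511.2  94.5  96.1] yaw 96.4 tilt [ 0.028 -0.002 -1.   ] F [ 0.9 -0.3 -2.1] gap 58.1 n 18 q6 -99.0
[[-2.4, -19.2, -1.2, 0.061], [-2.4, -19.2, 0.0, 0.061], [-2.4, -19.2, 1.2, 0.061], [-2.4, -19.1, 2.4, 0.061], [-2.4, -18.9, 3.5, 0.061], [-2.4, -18.6, 4.7, 0.061], [-2.4, -18.3, 5.8, 0.061], [-2.4, -17.9, 7.0, 0.061], [-2.4, -17.5, 8.0, 0.061], [-2.4, -16.9, 9.1, 0.061], [-2.4, -16.3, 10.1, 0.061], [-2.4, -15.7, 11.1, 0.061], [-2.4, -15.0, 12.0, 0.061], [-2.4, -14.2, 12.9, 0.061], [-2.4, -13.4, 13.8, 0.061], [-2.4, -12.5, 14.6, 0.061], [-2.4, -11.6, 15.3, 0.061], [-2.4, -10.6, 16.0, 0.061]]
```

View pics/d4.png

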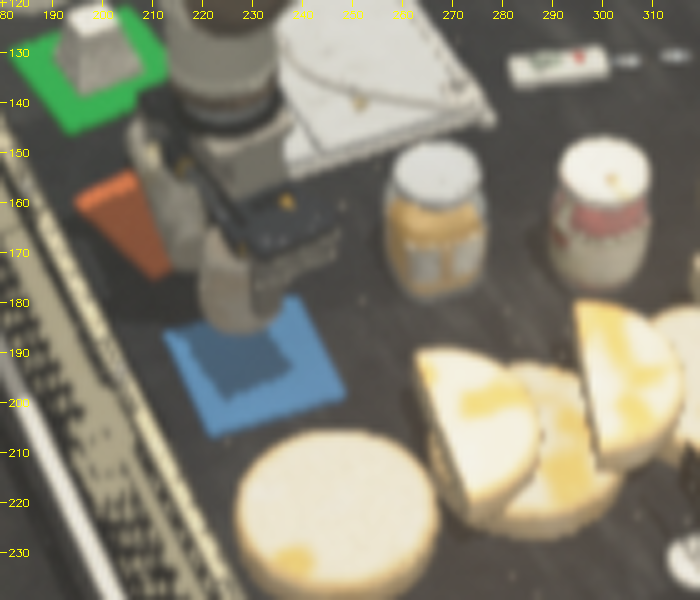

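Call:
{"op": "arm_command", "data": {"moves": [[-15,-5,0,0],[-20,-15,-1,0.06],[-10,-24,0,0.06],[-3,-26,1,0.06],[0,-27,3,0.06],[0,-27,4,0.06],[0,-26,6,0.06],[0,-26,8,0.06],[0,-25,10,0.06],[0,-24,11,0.06]]}}

```text
time_s: 30.8
tcp_pos: [0.5174, -0.1454, 0.1498]
eef_rot: [[0.025, 0.429, 0.903], [-0.003, 0.903, -0.429], [-1.0, 0.008, 0.024]]
ft_force: [0.1, -0.5, -2.0]
finger_gap: 0.63
```

```bash
python3 plan.py .529 -.251 .14 33 27
```

```text
t 30.8 tcp [ 517.4 -145.4  149.8] yaw 64.6 tilt [ 0.025 -0.003 -1.   ] F [ 0.1 -0.5 -2. ] gap 57.9 n 4 q6 -94.0
[[2.5, -22.6, 13.9, 0.138], [2.5, -20.5, 16.9, 0.138], [2.5, -17.9, 19.6, 0.138], [2.5, -15.1, 21.8, 0.138]]
```

Good; continue to above the round board.

Call:
{"op": "arm_command", "data": {"moves": [[2,-18,12,0.08],[2,-18,13,0.08],[2,-18,15,0.08],[2,-12,12,0.08],[2,-7,7,0.08],[5,-3,3,0.08],[10,0,0,0],[15,0,0,0],[0,0,0,0]]}}

```text
time_s: 31.92
tcp_pos: [0.5251, -0.2508, 0.111]
eef_rot: [[0.022, 0.808, 0.589], [-0.003, 0.589, -0.808], [-1.0, 0.016, 0.016]]
ft_force: [0.1, 0.8, -2.0]
finger_gap: 0.633
```

```bash
python3 plan.py .529 -.251 .06 33 20
```

```text
t 31.93 tcp [ 525.1 -250.8  111. ] yaw 36.1 tilt [ 0.022 -0.003 -1.   ] F [ 0.1  0.8 -2. ] gap 58.2 n 3 q6 -74.0
[[17.0, 1.0, 0.8, 0.018], [17.0, 1.0, 0.8, 0.018], [17.0, 1.1, 0.8, 0.018]]
```

Call:
{"op": "arm_command", "data": {"moves": [[12,1,1,0],[18,1,1,0],[18,0,0,0],[14,0,0,0],[4,0,0,0],[0,0,0,0]]}}

```text
time_s: 32.67
tcp_pos: [0.5293, -0.2506, 0.0395]
eef_rot: [[0.021, 0.807, 0.59], [-0.002, 0.591, -0.807], [-1.0, 0.016, 0.014]]
ft_force: [0.2, 0.6, -2.4]
finger_gap: 0.631
```

```bash
python3 plan.py .529 -.251 .0345 36 20
```

```text
t 32.67 tcp [ 529.3 -250.6   39.5] yaw 36.2 tilt [ 0.021 -0.002 -1.   ] F [ 0.2  0.6 -2.4] gap 58.0 n 1 q6 -74.0
[[5.0, -0.5, 0.1, 0.004]]
```

Call:
{"op": "arm_command", "data": {"moves": [[2,-0.5,0,0],[2,0,0,0],[1.5,0,0,0],[1,0,0,0]]}}

```text
time_s: 33.17
tcp_pos: [0.5303, -0.2521, 0.0347]
eef_rot: [[0.024, 0.807, 0.59], [-0.004, 0.591, -0.807], [-1.0, 0.017, 0.018]]
ft_force: [-1.0, 0.1, 0.6]
finger_gap: 0.629
```

Call:
{"op": "arm_command", "data": {"moves": [[0.5,0,0,0],[0,0,0,0],[0,0,0,0],[0,0,0,0],[0,0,0,0],[0,0,0,0]], "gripper": 91.9}}

```text
time_s: 33.92
tcp_pos: [0.5317, -0.253, 0.0359]
eef_rot: [[0.027, 0.807, 0.59], [-0.006, 0.591, -0.807], [-1.0, 0.018, 0.021]]
ft_force: [0.0, -0.8, 0.3]
finger_gap: 1.001
```

Call:
{"op": "arm_command", "data": {"moves": [[-10,0,0,0],[-20,0,0,0],[-30,0,0,0],[-40,0,0,0],[-20,0,0,0],[0,0,0,0]]}}

```text
time_s: 34.67
tcp_pos: [0.5286, -0.2524, 0.1626]
eef_rot: [[0.029, 0.807, 0.59], [-0.008, 0.591, -0.807], [-1.0, 0.019, 0.023]]
ft_force: [-0.3, 0.9, -0.1]
finger_gap: 0.999
```

```bash
python3 plan.py .5068 -.432 .15 -20.5 25
python3 - <<'E'
from h import *
s=r.snapshot("scene"); crop(s,205,180,345,300,5,"pics/d5.png")
E
```

```text
t 34.67 tcp [ 528.6 -252.4  162.6] yaw 36.2 tilt [ 0.029 -0.008 -1.   ] F [-0.3  0.9 -0.1] gap 91.8 n 8 q6 -74.0
[[1.6, -15.5, 16.5, 0.124], [1.6, -13.3, 18.3, 0.124], [1.6, -11.0, 19.8, 0.124], [1.6, -8.4, 21.0, 0.124], [1.6, -5.8, 21.9, 0.124], [1.6, -3.0, 22.4, 0.124], [1.6, -0.2, 22.6, 0.124], [1.6, 2.6, 22.5, 0.124]]
```

View pics/d5.png

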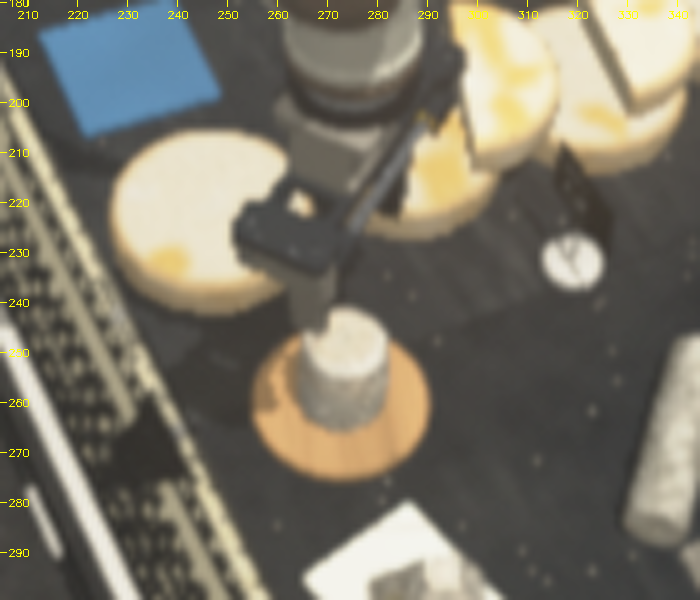

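Call:
{"op": "arm_command", "data": {"moves": [[0,-12,14,0.12],[1,-13,18,0.12],[1,-11,20,0.12],[1,-8,21,0.12],[1,-6,22,0.12],[1,-3,22,0.12],[1,0,18,0.12],[1,2,12,0.12],[5,1,4,0.02],[0,0,0,0]]}}

```text
time_s: 35.98
tcp_pos: [0.5036, -0.4144, 0.132]
eef_rot: [[0.01, 0.93, -0.369], [0.012, -0.369, -0.929], [-1.0, 0.005, -0.015]]
ft_force: [-0.2, 0.2, -1.0]
finger_gap: 1.0
```

```bash
python3 plan.py .5068 -.432 .1 -20.5 20
python3 - <<'E'
from h import *
s=r.snapshot("scene"); crop(s,215,230,335,340,6,"pics/d6.png")
t=r.snapshot("top"); crop(t,300,150,420,250,6,"pics/d7.png")
E
```

```text
t 35.98 tcp [ 503.6 -414.4  132. ] yaw -21.6 tilt [ 0.01   0.012 -1.   ] F [-0.2  0.2 -1. ] gap 91.9 n 2 q6 -29.0
[[16.0, 4.7, 7.6, -0.01], [16.0, 4.7, 7.6, -0.01]]
```

View pics/d6.png

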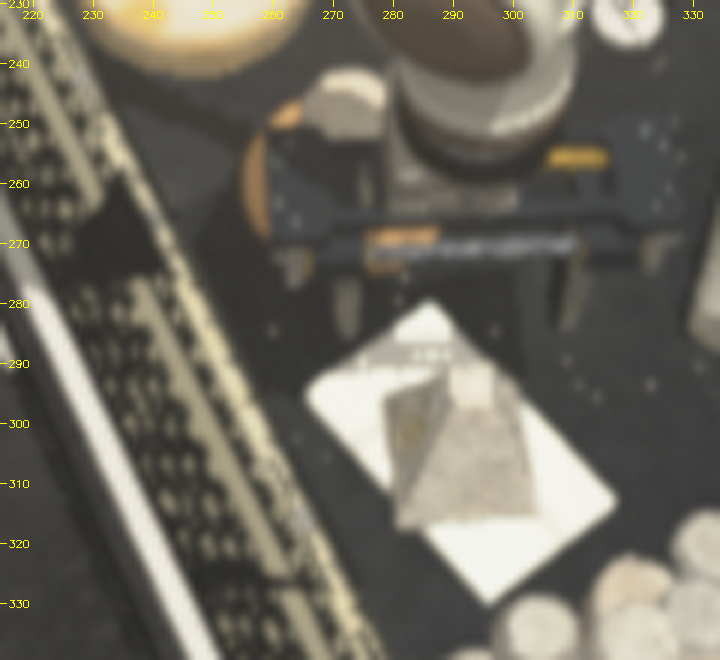

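View pics/d7.png

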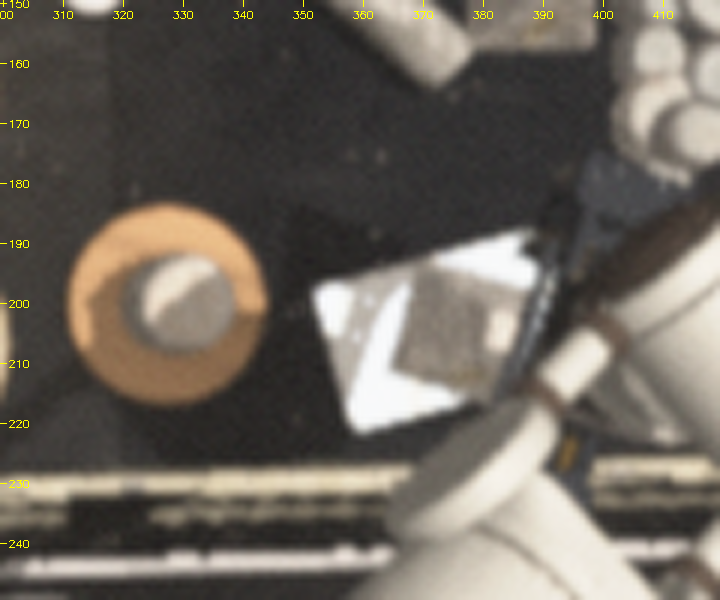

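Call:
{"op": "arm_command", "data": {"moves": [[5,4,7,0],[10,4,6,0],[10,1,2,0],[0,0,0,0]]}}

```text
time_s: 36.58
tcp_pos: [0.5077, -0.4317, 0.1058]
eef_rot: [[0.011, 0.931, -0.366], [0.011, -0.366, -0.93], [-1.0, 0.006, -0.015]]
ft_force: [0.0, -0.3, 0.2]
finger_gap: 1.0
```

```bash
python3 plan.py .5068 -.432 .025 -20.5 20
```

```text
t 36.58 tcp [ 507.7 -431.7  105.8] yaw -21.5 tilt [ 0.011  0.011 -1.   ] F [ 0.  -0.3  0.2] gap 91.9 n 5 q6 -30.0
[[16.2, -0.1, 0.1, -0.003], [16.2, -0.1, 0.1, -0.003], [16.2, -0.1, 0.1, -0.003], [16.2, -0.1, 0.1, -0.003], [16.2, -0.1, 0.1, -0.003]]
```

Call:
{"op": "arm_command", "data": {"moves": [[12,-1,0,0],[18,-1,1,0],[18,0,1,0],[18,0,0,0],[12,0,0,0],[2,0,0,0],[0,0,0,0]]}}

```text
time_s: 37.45
tcp_pos: [0.5053, -0.4309, 0.0188]
eef_rot: [[0.009, 0.931, -0.366], [0.013, -0.366, -0.931], [-1.0, 0.004, -0.016]]
ft_force: [-0.2, 0.3, 1.0]
finger_gap: 0.999
```

```bash
python3 plan.py .5068 -.432 .025 -21 20
```

```text
t 37.45 tcp [ 505.3 -430.9   18.8] yaw -21.5 tilt [ 0.009  0.013 -1.   ] F [-0.2  0.3  1. ] gap 91.8 n 1 q6 -30.0
[[-6.2, 1.8, 0.5, -0.008]]
```

Call:
{"op": "arm_command", "data": {"moves": [[-10,2,1,0],[-6,0,0,0],[-1,0,0,0],[0,0,0,0]]}}

```text
time_s: 37.95
tcp_pos: [0.5081, -0.4346, 0.0402]
eef_rot: [[0.013, 0.931, -0.366], [0.009, -0.366, -0.931], [-1.0, 0.008, -0.013]]
ft_force: [-0.1, 0.5, -0.4]
finger_gap: 0.999
```

Call:
{"op": "arm_command", "data": {"moves": [[0,0,0,0],[0,0,0,0],[0,0,0,0],[0,0,0,0],[0,0,0,0],[0,0,0,0],[0,0,0,0],[0,0,0,0]], "gripper": 30}}

```text
time_s: 38.95
tcp_pos: [0.5073, -0.434, 0.0394]
eef_rot: [[0.011, 0.931, -0.366], [0.011, -0.366, -0.931], [-1.0, 0.006, -0.014]]
ft_force: [-0.8, -0.5, 0.7]
finger_gap: 0.595
```

Call:
{"op": "arm_command", "data": {"moves": [[-3,0,0,0],[-5,0,0,0],[-5,0,0,0],[-6,0,0,0],[0,0,0,0]]}}

```text
time_s: 39.58
tcp_pos: [0.5068, -0.4335, 0.0584]
eef_rot: [[0.01, 0.931, -0.366], [0.012, -0.366, -0.931], [-1.0, 0.005, -0.015]]
ft_force: [-0.4, 0.6, -4.0]
finger_gap: 0.596
```

Run:
```python
from h import *
s=r.snapshot("scene"); crop(s,215,230,335,340,6,"pics/d8.png")
```

```text
(no output)
```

View pics/d8.png

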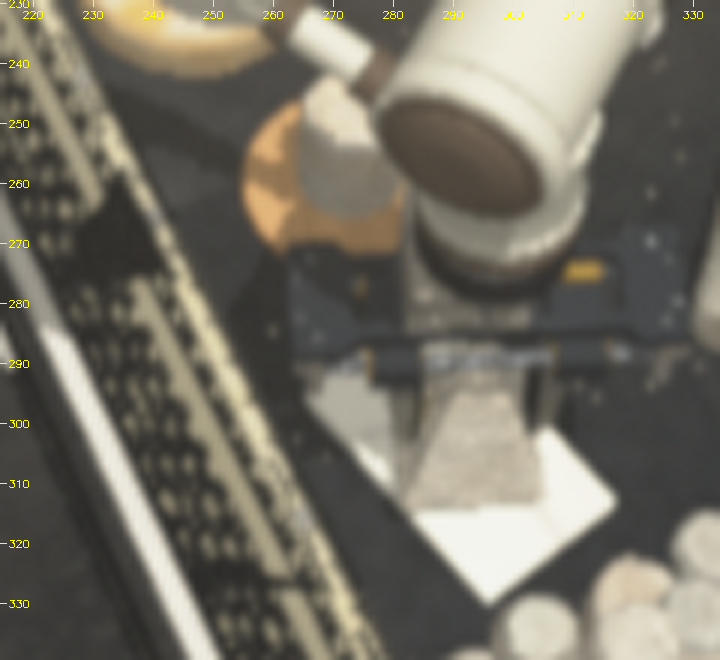

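Call:
{"op": "arm_command", "data": {"moves": [[-10,0,0,0],[-18,0,0,0],[-18,0,0,0],[-18,0,0,0],[-18,0,0,0],[-18,0,0,0],[-8,0,0,0],[0,0,0,0]]}}

```text
time_s: 40.62
tcp_pos: [0.5061, -0.4355, 0.1759]
eef_rot: [[0.012, 0.931, -0.366], [0.01, -0.366, -0.931], [-1.0, 0.007, -0.014]]
ft_force: [0.4, 0.3, -2.9]
finger_gap: 0.59
```

```bash
python3 plan.py .514 .091 .17 -2.7 25
```

```text
t 40.62 tcp [ 506.1 -435.5  175.9] yaw -21.5 tilt [ 0.012  0.01  -1.   ] F [ 0.4  0.3 -2.9] gap 54.2 n 22 q6 -30.0
[[0.3, -8.4, -22.4, -0.015], [0.3, -8.1, -22.5, -0.015], [0.3, -7.7, -22.6, -0.015], [0.3, -7.4, -22.8, -0.015], [0.3, -7.1, -22.9, -0.015], [0.3, -6.7, -23.0, -0.015], [0.3, -6.4, -23.1, -0.015], [0.3, -6.0, -23.2, -0.015], [0.3, -5.7, -23.2, -0.015], [0.3, -5.4, -23.3, -0.015], [0.3, -5.0, -23.4, -0.015], [0.3, -4.7, -23.5, -0.015], [0.3, -4.3, -23.5, -0.015], [0.3, -4.0, -23.6, -0.015], [0.3, -3.6, -23.7, -0.015], [0.3, -3.3, -23.7, -0.015], [0.3, -2.9, -23.8, -0.015], [0.3, -2.5, -23.8, -0.015], [0.3, -2.2, -23.8, -0.015], [0.3, -1.8, -23.9, -0.015], [0.3, -1.5, -23.9, -0.015], [0.3, -1.1, -23.9, -0.015]]
```

Call:
{"op": "arm_command", "data": {"moves": [[0,-4,-12,-0.01],[0,-8,-22,-0.015],[0,-8,-23,-0.015],[0,-8,-24,-0.015],[0,-7,-24,-0.015],[0,-7,-24,-0.015],[0,-7,-24,-0.015],[0,-6,-24,-0.015],[0,-6,-24,-0.015],[0,-6,-24,-0.015]]}}

```text
time_s: 41.88
tcp_pos: [0.5046, -0.1827, 0.1702]
eef_rot: [[-0.0, 0.976, -0.219], [0.024, -0.219, -0.975], [-1.0, -0.005, -0.024]]
ft_force: [0.2, -0.6, -2.2]
finger_gap: 0.593
```

```bash
python3 plan.py .514 .091 .17 -2.7 25
```

```text
t 41.88 tcp [ 504.6 -182.7  170.2] yaw -12.6 tilt [-0.     0.024 -1.   ] F [ 0.2 -0.6 -2.2] gap 54.5 n 11 q6 -21.0
[[0.0, -4.6, -24.5, -0.016], [0.0, -4.2, -24.5, -0.016], [0.0, -3.8, -24.6, -0.016], [0.0, -3.5, -24.7, -0.016], [0.0, -3.1, -24.7, -0.016], [0.0, -2.7, -24.8, -0.016], [0.0, -2.3, -24.8, -0.016], [0.0, -1.9, -24.8, -0.016], [0.0, -1.5, -24.9, -0.016], [0.0, -1.1, -24.9, -0.016], [0.0, -0.7, -24.9, -0.016]]
```

Call:
{"op": "arm_command", "data": {"moves": [[0,-5,-24,-0.016],[0,-4,-24,-0.016],[0,-4,-24,-0.016],[0,-4,-24,-0.016],[0,-3,-24,-0.016],[0,-3,-24,-0.016],[0,-2,-24,-0.016],[0,-2,-24,-0.016],[0,-2,-20,-0.016],[0,-1,-12,-0.016]]}}

```text
time_s: 43.12
tcp_pos: [0.5015, 0.0606, 0.1717]
eef_rot: [[-0.008, 0.999, -0.047], [0.029, -0.047, -0.998], [-1.0, -0.009, -0.028]]
ft_force: [-0.1, -0.2, -3.3]
finger_gap: 0.597
```

```bash
python3 plan.py .514 .091 .12 -2.7 20
```

```text
t 43.12 tcp [501.5  60.6 171.7] yaw -2.7 tilt [-0.008  0.029 -1.   ] F [-0.1 -0.2 -3.3] gap 54.8 n 4 q6 -6.0
[[12.9, 2.8, -7.7, 0.0], [12.9, 2.8, -7.7, 0.0], [12.9, 2.8, -7.7, 0.0], [12.9, 2.8, -7.7, 0.0]]
```

Call:
{"op": "arm_command", "data": {"moves": [[5,3,-8,0],[12,3,-8,0],[15,3,-6,0],[18,2,-2,0],[18,0,0,0],[10,0,0,0],[0,0,0,0]]}}

```text
time_s: 44.0
tcp_pos: [0.512, 0.0877, 0.0861]
eef_rot: [[-0.013, 0.999, -0.048], [0.028, -0.048, -0.998], [-1.0, -0.015, -0.027]]
ft_force: [-0.5, -0.2, -3.0]
finger_gap: 0.597
```

```bash
python3 plan.py .514 .090 .045 -2.7 20
```

```text
t 44.0 tcp [512.   87.7  86.1] yaw -2.7 tilt [-0.013  0.028 -1.   ] F [-0.5 -0.2 -3. ] gap 54.9 n 3 q6 -3.0
[[13.7, 0.6, -0.8, -0.0], [13.7, 0.6, -0.8, -0.0], [13.7, 0.6, -0.8, -0.0]]
```

Call:
{"op": "arm_command", "data": {"moves": [[12,1,-1,0],[15,1,-1,0],[9,1,0,0],[3,0,0,0],[0,0,0,0]]}}

```text
time_s: 44.62
tcp_pos: [0.5159, 0.0906, 0.0453]
eef_rot: [[-0.011, 0.999, -0.049], [0.028, -0.048, -0.998], [-1.0, -0.012, -0.027]]
ft_force: [1.0, -0.0, -2.5]
finger_gap: 0.593
```

```bash
python3 plan.py .514 .090 .040 -2.7 20
```

```text
t 44.62 tcp [515.9  90.6  45.3] yaw -2.8 tilt [-0.011  0.028 -1.   ] F [ 1.  -0.  -2.5] gap 54.5 n 1 q6 -2.0
[[5.3, -1.9, 0.7, -0.001]]
```

Call:
{"op": "arm_command", "data": {"moves": [[2,-1.5,0.5,0],[2,0,0,0],[2,0,0,0],[1,0,0,0]]}}

```text
time_s: 45.12
tcp_pos: [0.5151, 0.0904, 0.0396]
eef_rot: [[-0.009, 0.999, -0.049], [0.028, -0.048, -0.998], [-1.0, -0.011, -0.028]]
ft_force: [-3.4, 1.7, 7.2]
finger_gap: 0.594
```

Contact; release and lift.

Call:
{"op": "arm_command", "data": {"moves": [[0,0,0,0],[0,0,0,0],[0,0,0,0],[0,0,0,0],[0,0,0,0],[0,0,0,0]], "gripper": 91.9}}

```text
time_s: 45.88
tcp_pos: [0.5168, 0.0901, 0.0406]
eef_rot: [[-0.006, 0.999, -0.049], [0.028, -0.048, -0.998], [-1.0, -0.007, -0.027]]
ft_force: [0.4, -0.0, 0.5]
finger_gap: 1.0
```

Call:
{"op": "arm_command", "data": {"moves": [[-10,0,0,0],[-18,0,0,0],[-25,0,0,0],[-30,0,0,0],[-30,0,0,0],[-10,0,0,0],[0,0,0,0]]}}

```text
time_s: 46.75
tcp_pos: [0.5176, 0.0866, 0.1701]
eef_rot: [[-0.004, 0.999, -0.049], [0.027, -0.048, -0.998], [-1.0, -0.005, -0.027]]
ft_force: [-0.2, -0.5, -0.2]
finger_gap: 0.999
```

```bash
python3 plan.py .503 .270 .15 -6.6 22
python3 - <<'E'
from h import *
s=r.snapshot("scene"); crop(s,170,110,310,230,5,"pics/d9.png")
t=r.snapshot("top"); crop(t,110,150,260,240,5,"pics/d10.png")
E
```

```text
t 46.75 tcp [517.6  86.6 170.1] yaw -2.8 tilt [-0.004  0.027 -1.   ] F [-0.2 -0.5 -0.2] gap 91.8 n 9 q6 -2.0
[[2.2, -2.6, -20.3, 0.007], [2.2, -2.8, -20.3, 0.007], [2.2, -2.9, -20.2, 0.007], [2.2, -3.1, -20.2, 0.007], [2.2, -3.2, -20.2, 0.007], [2.2, -3.4, -20.2, 0.007], [2.2, -3.5, -20.1, 0.007], [2.2, -3.7, -20.1, 0.007], [2.2, -3.8, -20.1, 0.007]]
```

View pics/d9.png

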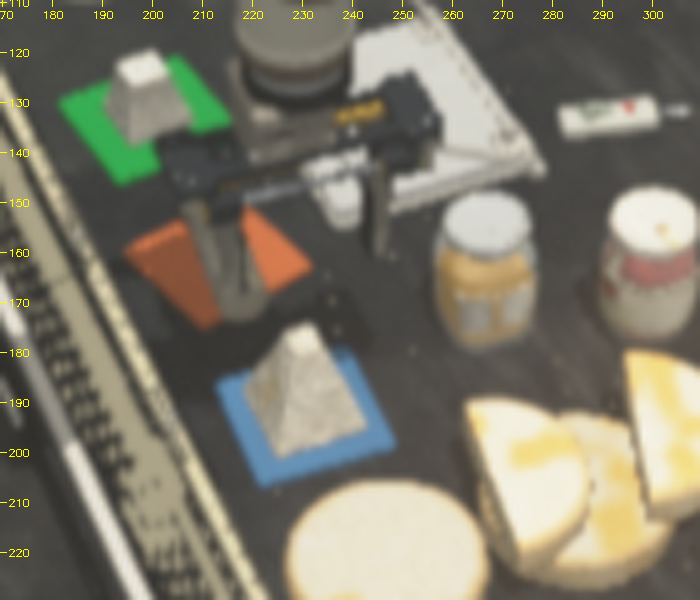

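View pics/d10.png

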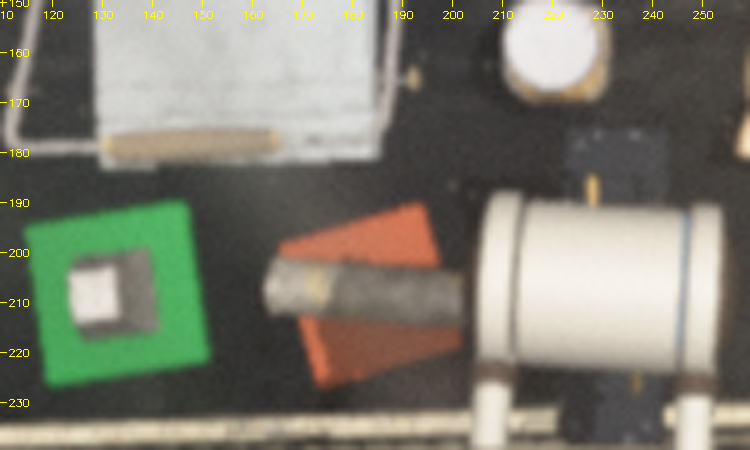

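Call:
{"op": "arm_command", "data": {"moves": [[0,-2,-12,0.007],[1,-3,-20,0.007],[1,-3,-21,0.007],[1,-3,-21,0.007],[1,-3,-21,0.007],[1,-3,-21,0.007],[2,-3,-21,0.007],[2,-4,-20,0.007],[2,-3,-12,0.007],[0,0,0,0]]}}

```text
time_s: 48.1
tcp_pos: [0.4934, 0.2683, 0.1509]
eef_rot: [[-0.027, 0.993, -0.114], [0.027, -0.114, -0.993], [-0.999, -0.03, -0.024]]
ft_force: [-0.2, -0.6, -0.2]
finger_gap: 1.0
```

```bash
python3 plan.py .5025 .271 .12 -6.6 22
```

```text
t 48.1 tcp [493.4 268.3 150.9] yaw -6.5 tilt [-0.027  0.027 -0.999] F [-0.2 -0.6 -0.2] gap 91.9 n 2 q6 21.0
[[15.5, 4.4, -1.9, 0.001], [15.5, 4.4, -1.9, 0.001]]
```

Call:
{"op": "arm_command", "data": {"moves": [[-15,0,0,0],[-18,0,0,0],[-18,0,0,0],[-18,0,0,0],[-18,0,0,0],[-18,0,0,0],[-15,0,0,0],[0,0,0,0]]}}

```text
time_s: 49.1
tcp_pos: [0.4986, 0.2633, 0.2824]
eef_rot: [[-0.022, 0.993, -0.117], [0.028, -0.116, -0.993], [-0.999, -0.025, -0.025]]
ft_force: [0.1, 0.8, 0.6]
finger_gap: 1.0
```

Call:
{"op": "arm_command", "data": {"moves": [[50,0,0,0],[50,0,0,0],[10,0,0,0],[0,0,0,0],[0,0,0,0]]}}

```text
time_s: 49.72
tcp_pos: [0.4972, 0.2668, 0.1718]
eef_rot: [[-0.02, 0.993, -0.117], [0.028, -0.116, -0.993], [-0.999, -0.023, -0.026]]
ft_force: [-1.0, 1.2, 0.8]
finger_gap: 0.998
```

Call:
{"op": "arm_command", "data": {"moves": [[12,3,-1,0],[18,2,-1,0],[18,1,0,0],[18,1,0,0],[16,0,0,0],[0,0,0,0]]}}

```text
time_s: 50.48
tcp_pos: [0.5043, 0.2707, 0.0854]
eef_rot: [[-0.018, 0.993, -0.117], [0.029, -0.116, -0.993], [-0.999, -0.021, -0.027]]
ft_force: [-1.2, 0.0, -0.8]
finger_gap: 1.002
```

```bash
python3 plan.py .502 .271 .05 -6.6 22;python3 - <<'E'
from h import *
s=r.snapshot("scene"); crop(s,170,110,290,210,6,"pics/e1.png")
t=r.snapshot("top"); crop(t,110,150,260,240,5,"pics/e2.png")
E
```

```text
t 50.48 tcp [504.3 270.7  85.4] yaw -6.7 tilt [-0.018  0.029 -0.999] F [-1.2  0.  -0.8] gap 92.1 n 2 q6 21.0
[[17.7, -1.1, -0.0, -0.001], [17.7, -1.1, -0.0, -0.001]]
```

View pics/e1.png

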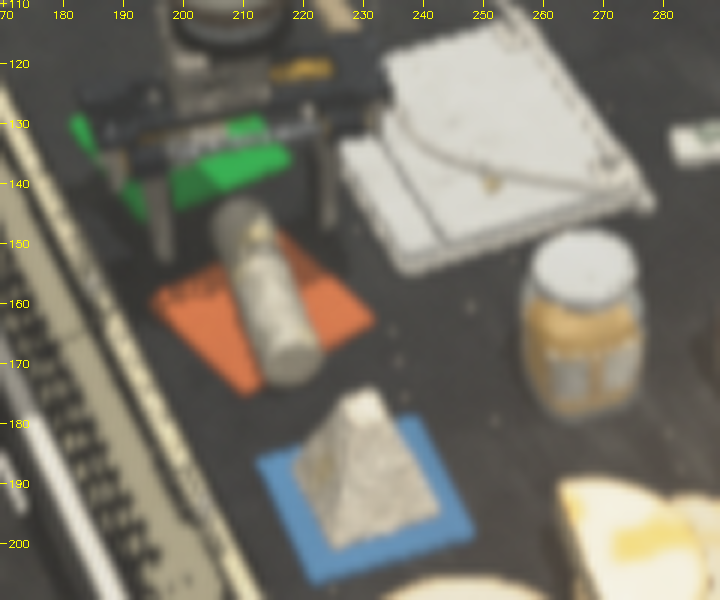

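View pics/e2.png

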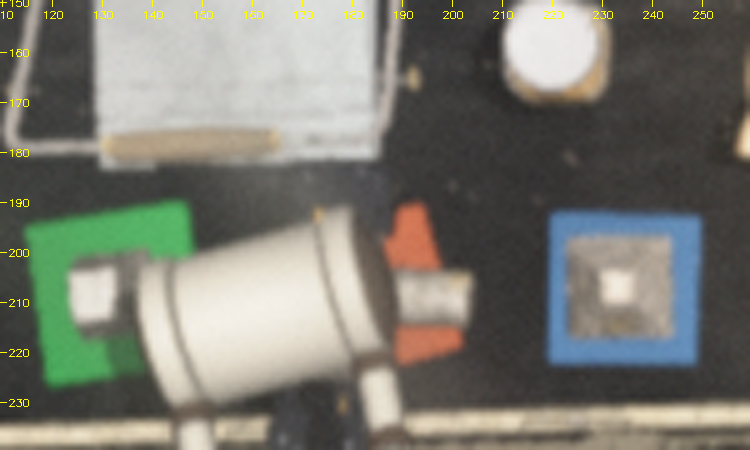

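Call:
{"op": "arm_command", "data": {"moves": [[10,-2,0,0],[14,-2,0,0],[14,-1,0,0],[0,0,0,0]]}}

```text
time_s: 51.08
tcp_pos: [0.5005, 0.2731, 0.0481]
eef_rot: [[-0.012, 0.993, -0.116], [0.03, -0.116, -0.993], [-0.999, -0.015, -0.029]]
ft_force: [-0.8, 0.7, -0.1]
finger_gap: 0.999
```

```bash
python3 plan.py .500 .271 .014 -6.6 22
```

```text
t 51.08 tcp [500.5 273.1  48.1] yaw -6.7 tilt [-0.012  0.03  -0.999] F [-0.8  0.7 -0.1] gap 91.8 n 2 q6 21.0
[[17.0, -0.1, 1.1, -0.001], [17.0, -0.1, 1.1, -0.001]]
```

Call:
{"op": "arm_command", "data": {"moves": [[12,0,1,0],[12,0,1,0],[8,0,0,0],[0,0,0,0]]}}

```text
time_s: 51.58
tcp_pos: [0.5, 0.272, 0.0137]
eef_rot: [[-0.012, 0.993, -0.117], [0.03, -0.116, -0.993], [-0.999, -0.015, -0.029]]
ft_force: [-1.0, 0.2, -0.6]
finger_gap: 0.999
```

Call:
{"op": "arm_command", "data": {"moves": [[0,0,0,0],[0,0,0,0],[0,0,0,0]], "gripper": 62}}

```text
time_s: 51.95
tcp_pos: [0.5012, 0.2722, 0.0148]
eef_rot: [[-0.009, 0.993, -0.117], [0.031, -0.116, -0.993], [-0.999, -0.013, -0.03]]
ft_force: [0.1, 0.0, -0.6]
finger_gap: 0.697
```

Call:
{"op": "arm_command", "data": {"moves": [[0,0,0,0],[0,0,0,0],[0,0,0,0],[0,0,0,0]], "gripper": 45}}

```text
time_s: 52.45
tcp_pos: [0.5022, 0.2724, 0.0155]
eef_rot: [[-0.007, 0.993, -0.117], [0.031, -0.116, -0.993], [-0.999, -0.011, -0.03]]
ft_force: [0.8, 0.4, 0.6]
finger_gap: 0.492
```

Call:
{"op": "arm_command", "data": {"moves": [[0,0,0,0],[0,0,0,0],[0,0,0,0],[0,0,0,0]], "gripper": 20}}

```text
time_s: 52.95
tcp_pos: [0.5022, 0.2724, 0.0156]
eef_rot: [[-0.007, 0.993, -0.117], [0.031, -0.116, -0.993], [-0.999, -0.011, -0.03]]
ft_force: [0.2, 0.8, -0.2]
finger_gap: 0.441
```

Call:
{"op": "arm_command", "data": {"moves": [[-5,0,0,0],[-8,0,0,0],[-10,0,0,0],[-10,0,0,0],[0,0,0,0]]}}

```text
time_s: 53.58
tcp_pos: [0.5013, 0.2712, 0.0504]
eef_rot: [[-0.01, 0.993, -0.116], [0.031, -0.116, -0.993], [-0.999, -0.013, -0.03]]
ft_force: [-1.0, 0.8, -1.6]
finger_gap: 0.435
```

```bash
python3 plan.py .500 .271 .16 -6.6 22;python3 - <<'E'
from h import *
s=r.snapshot("scene"); crop(s,170,110,290,210,6,"pics/e3.png")
E
```

```text
t 53.58 tcp [501.3 271.2  50.4] yaw -6.7 tilt [-0.01   0.031 -0.999] F [-1.   0.8 -1.6] gap 40.0 n 5 q6 21.0
[[-21.9, -0.3, 0.1, -0.0], [-21.9, -0.3, 0.1, -0.0], [-21.9, -0.3, 0.1, -0.0], [-21.9, -0.3, 0.1, -0.0], [-21.9, -0.3, 0.1, -0.0]]
```

View pics/e3.png

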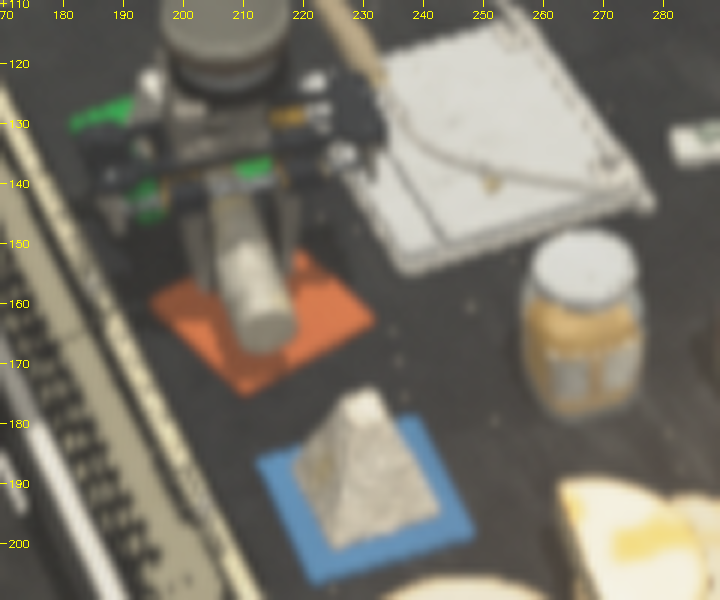

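Call:
{"op": "arm_command", "data": {"moves": [[-15,0,0,0],[-18,0,0,0],[-20,0,0,0],[-20,0,0,0],[-18,0,0,0],[-12,0,5,0],[-5,0,12,0]]}}

```text
time_s: 54.5
tcp_pos: [0.5002, 0.2503, 0.1656]
eef_rot: [[-0.009, 0.993, -0.115], [0.031, -0.115, -0.993], [-0.999, -0.012, -0.03]]
ft_force: [-0.6, 0.0, -1.5]
finger_gap: 0.437
```

```bash
python3 plan.py .5097 -.4236 .16 13.8 28
```

```text
t 54.5 tcp [500.2 250.3 165.6] yaw -6.6 tilt [-0.009  0.031 -0.999] F [-0.6  0.  -1.5] gap 40.1 n 25 q6 19.0
[[0.2, 3.5, 26.7, -0.014], [0.2, 3.1, 26.8, -0.014], [0.2, 2.7, 26.8, -0.014], [0.2, 2.3, 26.9, -0.014], [0.2, 1.9, 26.9, -0.014], [0.2, 1.6, 26.9, -0.014], [0.2, 1.2, 26.9, -0.014], [0.2, 0.8, 26.9, -0.014], [0.2, 0.4, 27.0, -0.014], [0.2, 0.0, 27.0, -0.014], [0.2, -0.4, 27.0, -0.014], [0.2, -0.7, 26.9, -0.014], [0.2, -1.1, 26.9, -0.014], [0.2, -1.5, 26.9, -0.014], [0.2, -1.9, 26.9, -0.014], [0.2, -2.3, 26.9, -0.014], [0.2, -2.7, 26.8, -0.014], [0.2, -3.0, 26.8, -0.014], [0.2, -3.4, 26.7, -0.014], [0.2, -3.8, 26.7, -0.014], [0.2, -4.2, 26.6, -0.014], [0.2, -4.6, 26.6, -0.014], [0.2, -4.9, 26.5, -0.014], [0.2, -5.3, 26.4, -0.014], [0.2, -5.7, 26.4, -0.014]]
```

Call:
{"op": "arm_command", "data": {"moves": [[0,3,22,-0.01],[0,3,26,-0.014],[0,3,27,-0.014],[0,3,27,-0.014],[0,2,27,-0.014],[0,2,27,-0.014],[0,2,27,-0.014],[0,1,27,-0.014],[0,1,27,-0.014],[0,1,27,-0.014]]}}

```text
time_s: 55.75
tcp_pos: [0.4996, -0.0286, 0.1526]
eef_rot: [[-0.021, 1.0, 0.023], [0.03, 0.023, -0.999], [-0.999, -0.02, -0.03]]
ft_force: [-0.0, -1.2, -2.1]
finger_gap: 0.438
```

```bash
python3 plan.py .5097 -.4236 .16 13.8 28
```

```text
t 55.75 tcp [499.6 -28.6 152.6] yaw 1.3 tilt [-0.021  0.03  -0.999] F [-0.  -1.2 -2.1] gap 40.3 n 15 q6 -20.0
[[-0.5, 0.1, 26.3, -0.014], [-0.5, -0.3, 26.3, -0.014], [-0.5, -0.7, 26.3, -0.014], [-0.5, -1.1, 26.3, -0.014], [-0.5, -1.5, 26.3, -0.014], [-0.5, -1.9, 26.3, -0.014], [-0.5, -2.2, 26.2, -0.014], [-0.5, -2.6, 26.2, -0.014], [-0.5, -3.0, 26.2, -0.014], [-0.5, -3.4, 26.1, -0.014], [-0.5, -3.7, 26.1, -0.014], [-0.5, -4.1, 26.0, -0.014], [-0.5, -4.5, 26.0, -0.014], [-0.5, -4.9, 25.9, -0.014], [-0.5, -5.3, 25.8, -0.014]]
```

Call:
{"op": "arm_command", "data": {"moves": [[-1,1,26,-0.014],[-1,0,26,-0.014],[-1,0,26,-0.014],[-1,0,26,-0.014],[-1,-1,26,-0.014],[-1,-1,26,-0.014],[-1,-1,26,-0.014],[-1,-2,26,-0.014],[-1,-2,26,-0.014],[-1,-2,26,-0.014]]}}

```text
time_s: 57.0
tcp_pos: [0.5033, -0.3002, 0.1476]
eef_rot: [[-0.034, 0.986, 0.161], [0.037, 0.162, -0.986], [-0.999, -0.028, -0.042]]
ft_force: [0.2, 0.7, -1.1]
finger_gap: 0.438
```

```bash
python3 plan.py .5097 -.4236 .15 13.8 28
```

```text
t 57.0 tcp [ 503.3 -300.2  147.6] yaw 9.3 tilt [-0.034  0.037 -0.999] F [ 0.2  0.7 -1.1] gap 40.2 n 5 q6 -52.0
[[-0.5, -2.7, 24.6, -0.016], [-0.5, -3.1, 24.5, -0.016], [-0.5, -3.5, 24.5, -0.016], [-0.5, -3.9, 24.4, -0.016], [-0.5, -4.3, 24.3, -0.016]]
```

Call:
{"op": "arm_command", "data": {"moves": [[-5,-3,22,-0.016],[-15,-3,24,-0.016],[-18,-3,24,-0.016],[-18,-4,22,-0.016],[-18,-3,14,-0.014],[-18,-1,6,0],[-18,0,0,0],[-18,0,0,0],[-18,0,0,0],[-15,0,0,0]]}}

```text
time_s: 58.25
tcp_pos: [0.5049, -0.4255, 0.3015]
eef_rot: [[-0.047, 0.971, 0.233], [0.05, 0.235, -0.971], [-0.998, -0.034, -0.06]]
ft_force: [-0.3, -0.2, -0.9]
finger_gap: 0.44
```

Call:
{"op": "arm_command", "data": {"moves": [[40,0,0,0],[50,0,0,0],[50,0,0,0],[20,0,0,0],[0,0,0,0],[0,0,0,0]]}}

```text
time_s: 59.0
tcp_pos: [0.5006, -0.4193, 0.1452]
eef_rot: [[-0.041, 0.971, 0.235], [0.043, 0.237, -0.971], [-0.998, -0.03, -0.052]]
ft_force: [0.7, 0.7, -1.8]
finger_gap: 0.435
```

```bash
python3 plan.py .5097 -.4236 .08 13.8 28
```

```text
t 59.0 tcp [ 500.6 -419.3  145.2] yaw 13.7 tilt [-0.041  0.043 -0.998] F [ 0.7  0.7 -1.8] gap 40.0 n 3 q6 -64.0
[[21.7, 2.6, 2.1, -0.0], [21.7, 2.6, 2.1, -0.0], [21.7, 2.6, 2.1, -0.0]]
```

Call:
{"op": "arm_command", "data": {"moves": [[-18,0,0,0],[-18,0,0,0],[-18,0,0,0],[-18,0,0,0],[-18,0,0,0],[-18,0,0,0],[-18,0,0,0],[-18,0,0,0],[-18,0,0,0],[-18,0,0,0]]}}

```text
time_s: 60.25
tcp_pos: [0.5091, -0.4283, 0.3427]
eef_rot: [[-0.036, 0.971, 0.236], [0.037, 0.237, -0.971], [-0.999, -0.026, -0.044]]
ft_force: [1.4, -0.5, -2.2]
finger_gap: 0.441
```

Call:
{"op": "arm_command", "data": {"moves": [[40,0,0,0],[60,0,0,0],[60,0,0,0],[50,0,0,0],[0,0,0,0],[0,0,0,0]]}}

```text
time_s: 61.0
tcp_pos: [0.5051, -0.4249, 0.1376]
eef_rot: [[-0.028, 0.971, 0.236], [0.028, 0.237, -0.971], [-0.999, -0.021, -0.033]]
ft_force: [0.6, -0.7, -0.4]
finger_gap: 0.436
```

```bash
python3 plan.py .5097 -.4236 .08 13.8 28
```

```text
t 61.0 tcp [ 505.1 -424.9  137.6] yaw 13.7 tilt [-0.028  0.028 -0.999] F [ 0.6 -0.7 -0.4] gap 40.0 n 3 q6 -64.0
[[19.2, 1.6, -0.1, -0.001], [19.2, 1.6, -0.1, -0.001], [19.2, 1.6, -0.1, -0.001]]
```

One more cycle, then lower.

Call:
{"op": "arm_command", "data": {"moves": [[-18,0,0,0],[-18,0,0,0],[-18,0,0,0],[-18,0,0,0],[-18,0,0,0],[-18,0,0,0],[-18,0,0,0],[-18,0,0,0],[-18,0,0,0],[-18,0,0,0]]}}

```text
time_s: 62.25
tcp_pos: [0.5117, -0.4316, 0.3387]
eef_rot: [[-0.02, 0.972, 0.236], [0.018, 0.236, -0.971], [-1.0, -0.015, -0.022]]
ft_force: [-0.3, 0.1, -1.6]
finger_gap: 0.441
```

Call:
{"op": "arm_command", "data": {"moves": [[40,0,0,0],[60,0,0,0],[60,0,0,0],[55,0,0,0],[0,0,0,0],[0,0,0,0]]}}

```text
time_s: 63.0
tcp_pos: [0.5113, -0.4325, 0.129]
eef_rot: [[-0.012, 0.972, 0.236], [0.008, 0.236, -0.972], [-1.0, -0.009, -0.01]]
ft_force: [0.9, -0.2, -1.0]
finger_gap: 0.442
```

```bash
python3 plan.py .5097 -.4236 .06 13.8 28;python3 - <<'E'
from h import *
s=r.snapshot("scene"); crop(s,215,230,335,340,6,"pics/e4.png")
E
```

```text
t 63.0 tcp [ 511.3 -432.5  129. ] yaw 13.7 tilt [-0.012  0.008 -1.   ] F [ 0.9 -0.2 -1. ] gap 40.7 n 3 q6 -64.0
[[23.0, 0.2, -3.0, -0.001], [23.0, 0.2, -3.0, -0.001], [23.0, 0.2, -3.0, -0.001]]
```

View pics/e4.png

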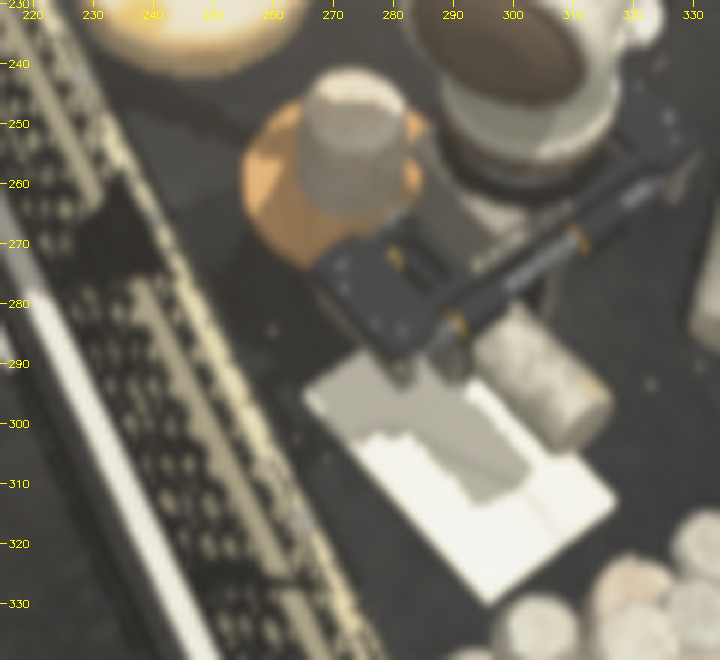

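Call:
{"op": "arm_command", "data": {"moves": [[12,0,-4,0],[18,0,-4,0],[18,0,-2,0],[18,0,0,0],[14,0,0,0],[0,0,0,0]]}}

```text
time_s: 63.8
tcp_pos: [0.5093, -0.423, 0.0473]
eef_rot: [[-0.008, 0.972, 0.236], [0.004, 0.236, -0.972], [-1.0, -0.007, -0.006]]
ft_force: [-0.4, 0.4, -1.0]
finger_gap: 0.439
```

```bash
python3 plan.py .5097 -.4236 .02 13.8 28;python3 - <<'E'
from h import *
s=r.snapshot("scene"); crop(s,215,230,335,340,6,"pics/e5.png")
E
```

```text
t 63.8 tcp [ 509.3 -423.    47.3] yaw 13.7 tilt [-0.008  0.004 -1.   ] F [-0.4  0.4 -1. ] gap 40.3 n 1 q6 -64.0
[[27.3, 0.2, 0.6, -0.002]]
```

View pics/e5.png

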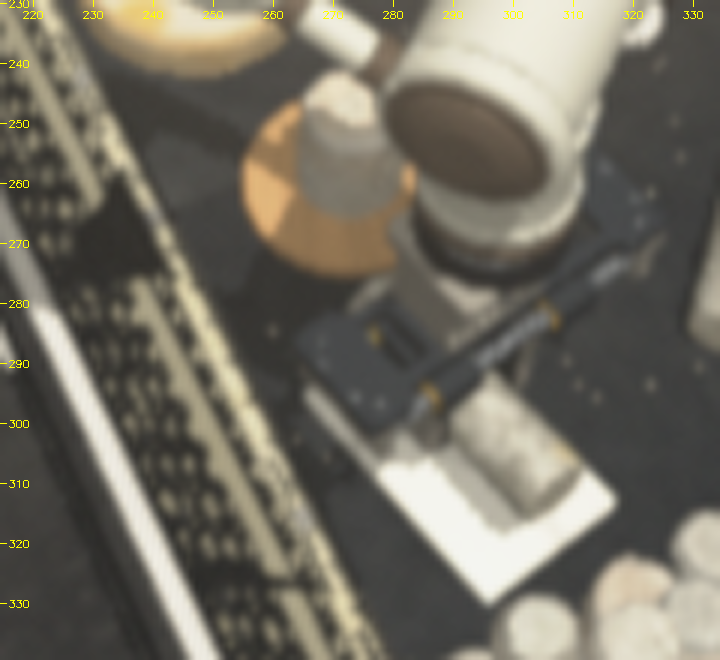

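Call:
{"op": "arm_command", "data": {"moves": [[12,0,0,0],[10,0,0,0],[5,0,0,0],[2,0,0,0],[1,0,0,0],[0,0,0,0]]}}

```text
time_s: 64.6
tcp_pos: [0.5106, -0.4248, 0.0181]
eef_rot: [[-0.005, 0.972, 0.236], [0.0, 0.236, -0.972], [-1.0, -0.005, -0.001]]
ft_force: [-0.3, 0.5, -1.3]
finger_gap: 0.438
```

```bash
python3 plan.py .5097 -.4236 .0155 13.8 28
```

```text
t 64.6 tcp [ 510.6 -424.8   18.1] yaw 13.7 tilt [-0.005  0.    -1.   ] F [-0.3  0.5 -1.3] gap 40.2 n 1 q6 -64.0
[[2.6, -0.6, -1.4, -0.002]]
```

Call:
{"op": "arm_command", "data": {"moves": [[1,-0.5,-1,0],[1,0,0,0],[1,0,0,0],[0.5,0,0,0]]}}

```text
time_s: 65.1
tcp_pos: [0.5102, -0.4246, 0.016]
eef_rot: [[-0.004, 0.972, 0.237], [-0.001, 0.237, -0.972], [-1.0, -0.004, 0.0]]
ft_force: [-0.8, 0.3, 0.3]
finger_gap: 0.436
```

Call:
{"op": "arm_command", "data": {"moves": [[0,0,0,0],[0,0,0,0],[0,0,0,0],[0,0,0,0]], "gripper": 60}}

```text
time_s: 65.6
tcp_pos: [0.5108, -0.4251, 0.0164]
eef_rot: [[-0.003, 0.972, 0.236], [-0.003, 0.236, -0.972], [-1.0, -0.003, 0.002]]
ft_force: [0.2, -0.7, 1.1]
finger_gap: 0.656
```

Call:
{"op": "arm_command", "data": {"moves": [[-8,0,0,0],[-18,0,0,0],[-18,0,0,0],[-18,0,0,0],[-18,0,0,0],[-18,0,0,0],[-18,0,0,0],[-10,0,0,0]]}}

```text
time_s: 66.6
tcp_pos: [0.5118, -0.4255, 0.1534]
eef_rot: [[-0.0, 0.972, 0.236], [-0.005, 0.236, -0.972], [-1.0, -0.002, 0.005]]
ft_force: [0.4, 0.1, -0.6]
finger_gap: 0.651
```

```bash
python3 plan.py .5235 .4615 .2 97.5 28;python3 - <<'E'
from h import *
s=r.snapshot("scene"); crop(s,215,230,335,340,6,"pics/e6.png")
E
```

```text
t 66.6 tcp [ 511.8 -425.5  153.4] yaw 13.7 tilt [-0.    -0.005 -1.   ] F [ 0.4  0.1 -0.6] gap 59.9 n 32 q6 -64.0
[[-1.5, 6.9, -26.8, -0.046], [-1.5, 8.1, -26.5, -0.046], [-1.5, 9.3, -26.1, -0.046], [-1.5, 10.5, -25.6, -0.046], [-1.5, 11.7, -25.1, -0.046], [-1.5, 12.8, -24.6, -0.046], [-1.5, 13.9, -24.0, -0.046], [-1.5, 15.0, -23.3, -0.046], [-1.5, 16.1, -22.6, -0.046], [-1.5, 17.1, -21.8, -0.046], [-1.5, 18.0, -21.0, -0.046], [-1.5, 19.0, -20.2, -0.046], [-1.5, 19.9, -19.3, -0.046], [-1.5, 20.8, -18.4, -0.046], [-1.5, 21.6, -17.4, -0.046], [-1.5, 22.3, -16.4, -0.046], [-1.5, 23.1, -15.4, -0.046], [-1.5, 23.8, -14.3, -0.046], [-1.5, 24.4, -13.2, -0.046], [-1.5, 25.0, -12.1, -0.046], [-1.5, 25.5, -10.9, -0.046], [-1.5, 26.0, -9.7, -0.046], [-1.5, 26.4, -8.5, -0.046], [-1.5, 26.7, -7.3, -0.046], [-1.5, 27.0, -6.1, -0.046], [-1.5, 27.3, -4.9, -0.046], [-1.5, 27.5, -3.6, -0.046], [-1.5, 27.6, -2.3, -0.046], [-1.5, 27.7, -1.1, -0.046], [-1.5, 27.7, 0.2, -0.046], [-1.5, 27.7, 1.5, -0.046], [-1.5, 27.6, 2.7, -0.046]]
```

View pics/e6.png

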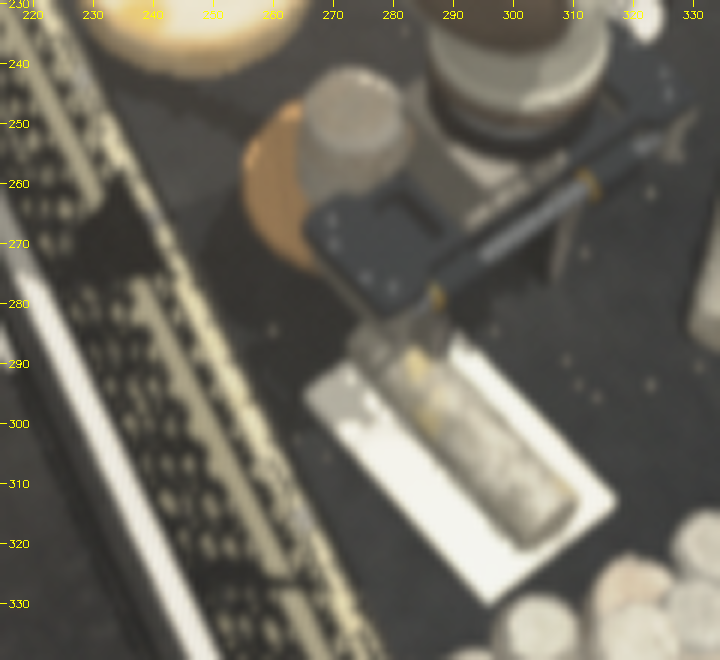

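Call:
{"op": "arm_command", "data": {"moves": [[-3,4,-15,-0.03],[-3,9,-33,-0.06],[-2,11,-33,-0.06],[-2,13,-32,-0.06],[-1,15,-32,-0.06],[0,17,-31,-0.06],[0,18,-30,-0.06],[0,20,-29,-0.06],[0,21,-28,-0.06],[0,23,-27,-0.06]], "gripper": 91.9}}

```text
time_s: 67.9
tcp_pos: [0.4952, -0.0755, 0.1576]
eef_rot: [[-0.011, 0.669, 0.744], [0.005, 0.744, -0.669], [-1.0, -0.004, -0.012]]
ft_force: [0.6, -1.0, -0.1]
finger_gap: 0.999
```

```bash
python3 -c "
from h import *
print(w('top',128.4,208.8,.063))"; python3 plan.py .5235 .4615 .18 97.5 36
```

```text
[0.5208985  0.45984553 0.063     ]
t 67.9 tcp [495.2 -75.5 157.6] yaw 48.0 tilt [-0.011  0.005 -1.   ] F [ 0.6 -1.  -0.1] gap 91.8 n 15 q6 -71.0
[[-1.5, 27.9, -22.5, -0.058], [-1.5, 29.1, -20.9, -0.058], [-1.5, 30.3, -19.2, -0.058], [-1.5, 31.3, -17.4, -0.058], [-1.5, 32.3, -15.6, -0.058], [-1.5, 33.1, -13.7, -0.058], [-1.5, 33.9, -11.8, -0.058], [-1.5, 34.5, -9.8, -0.058], [-1.5, 35.0, -7.8, -0.058], [-1.5, 35.4, -5.8, -0.058], [-1.5, 35.7, -3.7, -0.058], [-1.5, 35.8, -1.7, -0.058], [-1.5, 35.8, 0.4, -0.058], [-1.5, 35.8, 2.5, -0.058], [-1.5, 35.6, 4.5, -0.058]]
```

Call:
{"op": "arm_command", "data": {"moves": [[-2,28,-22,-0.058],[-2,29,-21,-0.058],[-2,30,-19,-0.058],[-2,31,-17,-0.058],[-2,32,-15,-0.058],[-2,33,-13,-0.058],[-2,34,-11,-0.058],[-2,34,-9,-0.058],[-2,35,-7,-0.058],[-2,35,-5,-0.058]]}}

```text
time_s: 69.15
tcp_pos: [0.4978, 0.2977, 0.1718]
eef_rot: [[-0.029, 0.116, 0.993], [0.007, 0.993, -0.116], [-1.0, 0.003, -0.03]]
ft_force: [-0.7, -0.5, 0.3]
finger_gap: 1.0
```

```bash
python3 plan.py .5225 .461 .16 97 30
```

```text
t 69.15 tcp [497.8 297.7 171.8] yaw 83.3 tilt [-0.029  0.007 -1.   ] F [-0.7 -0.5  0.3] gap 91.9 n 6 q6 -65.0
[[2.0, 27.5, 0.9, -0.04], [2.0, 27.4, 2.0, -0.04], [2.0, 27.3, 3.1, -0.04], [2.0, 27.2, 4.2, -0.04], [2.0, 27.0, 5.3, -0.04], [2.0, 26.8, 6.3, -0.04]]
```

Call:
{"op": "arm_command", "data": {"moves": [[0,24,1,-0.035],[0,24,2,-0.035],[0,24,3,-0.035],[0,24,4,-0.035],[2,22,5,-0.035],[2,18,5,-0.035],[2,10,4,-0.025],[0,0,0,0]]}}

```text
time_s: 70.15
tcp_pos: [0.5121, 0.4523, 0.1581]
eef_rot: [[-0.044, -0.142, 0.989], [0.0, 0.99, 0.142], [-0.999, 0.007, -0.043]]
ft_force: [-0.8, 0.2, -0.0]
finger_gap: 0.999
```

```bash
python3 plan.py .5225 .461 .1 97 30
python3 - <<'E'
from h import *
s=r.snapshot("scene"); crop(s,160,80,260,180,6,"pics/e7.png")
E
```

```text
t 70.15 tcp [512.1 452.3 158.1] yaw 98.2 tilt [-0.044  0.    -0.999] F [-0.8  0.2 -0. ] gap 91.8 n 2 q6 -68.0
[[29.1, 3.6, 5.8, 0.01], [29.1, 3.6, 5.7, 0.01]]
```

View pics/e7.png

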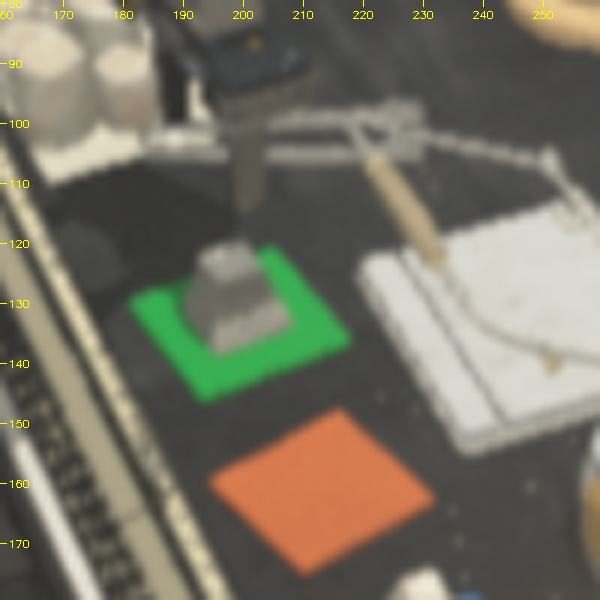

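Call:
{"op": "arm_command", "data": {"moves": [[10,3,5,0.01],[18,3,5,0.005],[18,2,4,0],[18,0,2,0],[18,0,1,0],[14,0,1,0],[0,0,0,0]]}}

```text
time_s: 71.08
tcp_pos: [0.5243, 0.4602, 0.0523]
eef_rot: [[-0.048, -0.123, 0.991], [-0.002, 0.992, 0.123], [-0.999, 0.003, -0.048]]
ft_force: [0.6, -0.2, 0.3]
finger_gap: 1.002
```

```bash
python3 plan.py .5225 .461 .0145 97 30
```

```text
t 71.08 tcp [524.3 460.2  52.3] yaw 97.1 tilt [-0.048 -0.002 -0.999] F [ 0.6 -0.2  0.3] gap 92.1 n 2 q6 -67.0
[[18.9, 0.5, -0.8, 0.001], [18.9, 0.5, -0.8, 0.001]]
```

Call:
{"op": "arm_command", "data": {"moves": [[14,0,0,0],[14,0,0,0],[7,0,0,0],[1,0,0,0],[0,0,0,0]]}}

```text
time_s: 71.7
tcp_pos: [0.5234, 0.4608, 0.0155]
eef_rot: [[-0.046, -0.123, 0.991], [-0.001, 0.992, 0.124], [-0.999, 0.005, -0.045]]
ft_force: [-0.1, -0.2, -0.5]
finger_gap: 1.001
```

Call:
{"op": "arm_command", "data": {"moves": [[0,0,0,0],[0,0,0,0],[0,0,0,0],[0,0,0,0],[0,0,0,0],[0,0,0,0],[0,0,0,0],[0,0,0,0]], "gripper": 30}}

```text
time_s: 72.7
tcp_pos: [0.5243, 0.4614, 0.0169]
eef_rot: [[-0.043, -0.124, 0.991], [0.0, 0.992, 0.124], [-0.999, 0.006, -0.043]]
ft_force: [-0.5, 0.4, -0.9]
finger_gap: 0.577
```

Call:
{"op": "arm_command", "data": {"moves": [[-5,0,0,0],[-10,0,0,0],[-15,0,0,0],[-18,0,0,0],[-18,0,0,0],[-12,0,0,0],[0,0,0,0]]}}

```text
time_s: 73.58
tcp_pos: [0.5286, 0.4617, 0.1021]
eef_rot: [[-0.041, -0.124, 0.991], [0.002, 0.992, 0.124], [-0.999, 0.007, -0.041]]
ft_force: [-0.0, 0.0, -1.6]
finger_gap: 0.575
```

```bash
python3 plan.py .5145 .2754 .095 104.8 22
python3 - <<'E'
from h import *
s=r.snapshot("scene"); crop(s,160,80,260,180,6,"pics/e8.png")
E
```

```text
t 73.58 tcp [528.6 461.7 102.1] yaw 97.1 tilt [-0.041  0.002 -0.999] F [-0.   0.  -1.6] gap 52.9 n 9 q6 -67.0
[[0.8, -20.3, -4.1, -0.015], [0.8, -20.3, -4.4, -0.015], [0.8, -20.2, -4.7, -0.015], [0.8, -20.1, -5.0, -0.015], [0.8, -20.1, -5.3, -0.015], [0.8, -20.0, -5.6, -0.015], [0.8, -19.9, -5.9, -0.015], [0.8, -19.8, -6.2, -0.015], [0.8, -19.7, -6.5, -0.015]]
```

View pics/e8.png

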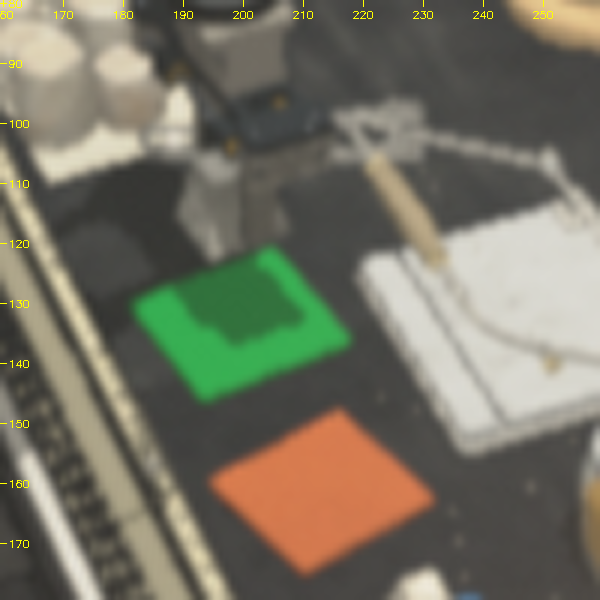

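Call:
{"op": "arm_command", "data": {"moves": [[0,-12,-2,-0.01],[0,-20,-4,-0.015],[0,-20,-4,-0.015],[0,-20,-4,-0.015],[0,-20,-4,-0.015],[0,-20,-4,-0.015],[0,-20,-4,-0.015],[0,-20,-4,-0.015],[0,-18,-4,-0.015],[0,-10,-2,-0.01]]}}

```text
time_s: 74.88
tcp_pos: [0.5188, 0.2633, 0.0916]
eef_rot: [[-0.059, -0.267, 0.962], [-0.008, 0.964, 0.267], [-0.998, 0.008, -0.059]]
ft_force: [0.5, 0.6, -1.1]
finger_gap: 0.578
```

```bash
python3 plan.py .5165 .277 .06 104.8 22
```

```text
t 74.88 tcp [518.8 263.3  91.6] yaw 105.5 tilt [-0.059 -0.008 -0.998] F [ 0.5  0.6 -1.1] gap 53.2 n 2 q6 -91.0
[[15.8, 6.9, 0.7, 0.006], [15.8, 6.9, 0.7, 0.006]]
```

Call:
{"op": "arm_command", "data": {"moves": [[4,6,1,0.006],[10,6,1,0.006],[14,2,1,0],[16,0,1,0],[8,0,0,0],[0,0,0,0]]}}

```text
time_s: 75.62
tcp_pos: [0.5135, 0.2792, 0.0335]
eef_rot: [[-0.063, -0.256, 0.965], [-0.009, 0.967, 0.256], [-0.998, 0.008, -0.063]]
ft_force: [-0.9, -0.3, -1.9]
finger_gap: 0.577
```

```bash
python3 plan.py .5165 .277 .02 104.8 22
```

```text
t 75.62 tcp [513.5 279.2  33.5] yaw 104.8 tilt [-0.063 -0.009 -0.998] F [-0.9 -0.3 -1.9] gap 53.0 n 1 q6 -89.0
[[13.5, -2.9, 2.3, 0.001]]
```

Call:
{"op": "arm_command", "data": {"moves": [[5,-2,3,0],[4,-1,1,0],[2,0,0,0],[0,0,0,0]]}}

```text
time_s: 76.12
tcp_pos: [0.519, 0.2771, 0.0226]
eef_rot: [[-0.061, -0.256, 0.965], [-0.008, 0.967, 0.256], [-0.998, 0.008, -0.061]]
ft_force: [-0.0, 0.6, -1.4]
finger_gap: 0.582
```

```bash
python3 plan.py .5165 .277 .018 104.8 22
python3 - <<'E'
from h import *
s=r.snapshot("scene"); crop(s,170,110,270,200,7,"pics/e9.png")
t=r.snapshot("top"); crop(t,120,160,250,240,6,"pics/e10.png")
E
```

```text
t 76.12 tcp [519.  277.1  22.6] yaw 104.8 tilt [-0.061 -0.008 -0.998] F [-0.   0.6 -1.4] gap 53.5 n 1 q6 -89.0
[[4.6, 0.6, -2.4, 0.0]]
```

View pics/e9.png

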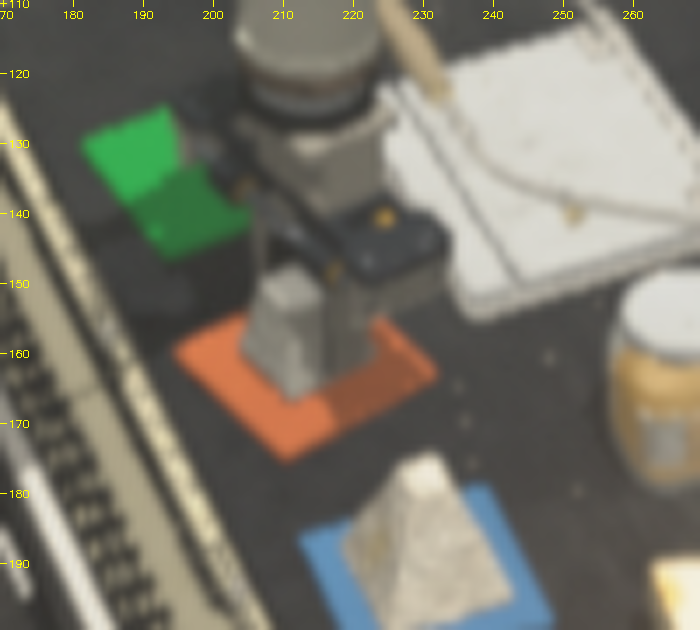

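View pics/e10.png

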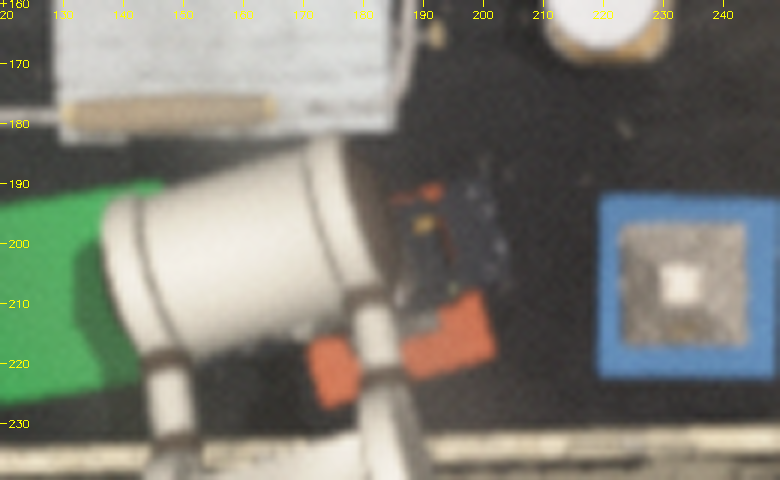

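Lower the last 5 mm, shifting about 2 mm in −x, then release.

Call:
{"op": "arm_command", "data": {"moves": [[2,0.5,-2,0],[2,0,0,0],[1.5,0,0,0],[1,0,0,0]]}}

```text
time_s: 76.72
tcp_pos: [0.5167, 0.2773, 0.0168]
eef_rot: [[-0.06, -0.256, 0.965], [-0.008, 0.967, 0.256], [-0.998, 0.008, -0.06]]
ft_force: [-2.1, -0.9, 4.9]
finger_gap: 0.575
```

Call:
{"op": "arm_command", "data": {"moves": [[0,0,0,0],[0,0,0,0],[0,0,0,0],[0,0,0,0],[0,0,0,0],[0,0,0,0]], "gripper": 91.9}}

```text
time_s: 77.47
tcp_pos: [0.5176, 0.2775, 0.0174]
eef_rot: [[-0.058, -0.256, 0.965], [-0.007, 0.967, 0.256], [-0.998, 0.008, -0.058]]
ft_force: [-0.6, -0.7, -0.8]
finger_gap: 1.002
```

Call:
{"op": "arm_command", "data": {"moves": [[-10,0,-1,0],[-18,0,-1,0],[-25,0,-1,0],[-30,0,-1,0],[-35,0,-2,0],[-35,0,-2,0],[-20,0,0,0],[0,0,0,0]]}}

```text
time_s: 78.47
tcp_pos: [0.5215, 0.2772, 0.2064]
eef_rot: [[-0.049, -0.256, 0.965], [-0.005, 0.967, 0.256], [-0.999, 0.008, -0.048]]
ft_force: [-0.1, -0.1, -0.1]
finger_gap: 1.003
```

```bash
python3 plan.py .36 0 .25 90 40
```

```text
t 78.47 tcp [521.5 277.2 206.4] yaw 104.8 tilt [-0.049 -0.005 -0.999] F [-0.1 -0.1 -0.1] gap 92.1 n 9 q6 -89.0
[[-4.8, -25.2, -25.2, 0.029], [-4.8, -25.9, -24.5, 0.029], [-4.8, -26.6, -23.7, 0.029], [-4.8, -27.3, -23.0, 0.029], [-4.8, -27.9, -22.2, 0.029], [-4.8, -28.5, -21.4, 0.029], [-4.8, -29.1, -20.5, 0.029], [-4.8, -29.7, -19.7, 0.029], [-4.8, -30.3, -18.8, 0.029]]
```

Call:
{"op": "arm_command", "data": {"moves": [[-8,-20,-20,0],[-8,-30,-25,0],[-8,-32,-25,0],[-8,-32,-25,0],[-8,-32,-25,0],[-8,-32,-25,0],[-8,-30,-18,0],[-5,-25,-8,0],[0,-20,0,0],[0,0,0,0]]}}

```text
time_s: 79.72
tcp_pos: [0.4162, -0.0189, 0.27]
eef_rot: [[-0.057, -0.257, 0.965], [-0.005, 0.966, 0.257], [-0.998, 0.01, -0.056]]
ft_force: [0.2, 0.3, 0.4]
finger_gap: 1.002
```

Run:
```python
from h import *
s=r.snapshot("scene");t=r.snapshot("top"); cv2.imwrite("pics/sF.png",s);cv2.imwrite("pics/tF.png",t)
crop(t,110,125,260,237,5,"pics/f1.png"); crop(t,290,160,410,237,6,"pics/f2.png")
crop(s,170,110,310,215,5,"pics/f3.png"); crop(s,215,195,345,340,4,"pics/f4.png")
```

```text
(no output)
```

View pics/f1.png

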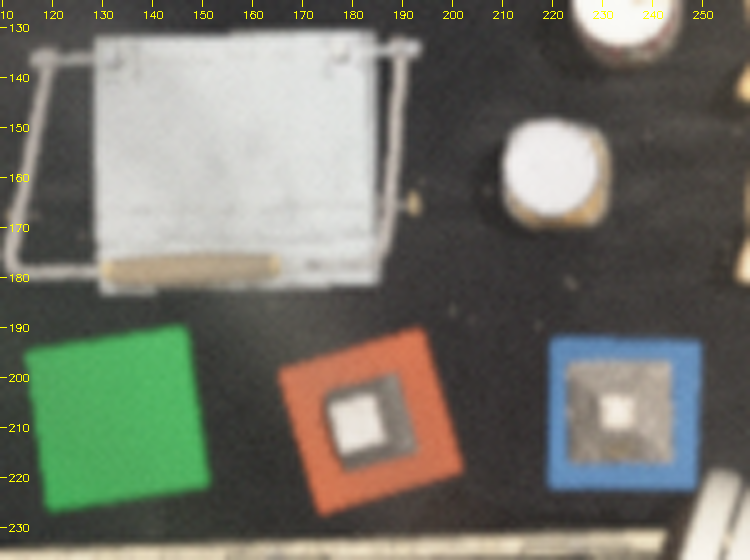

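View pics/f2.png

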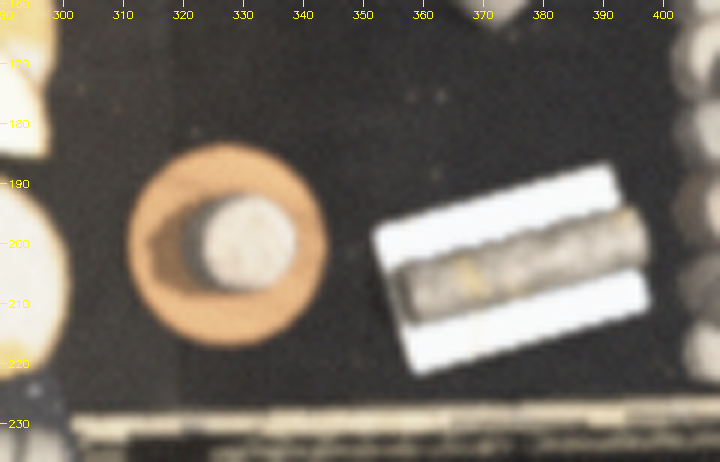

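View pics/f3.png

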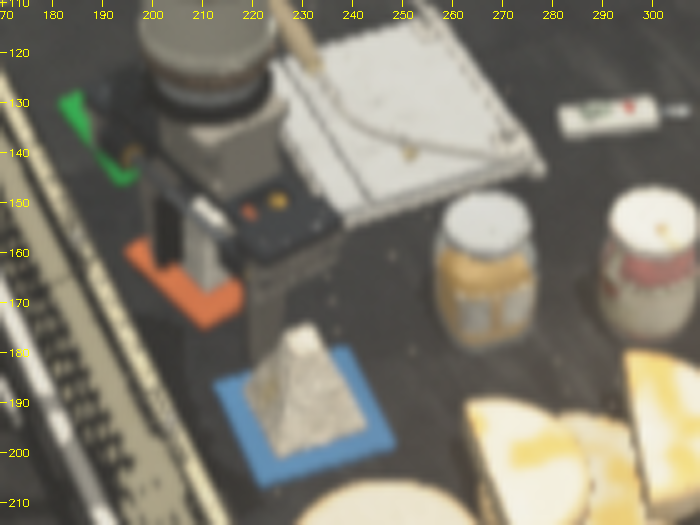

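View pics/f4.png

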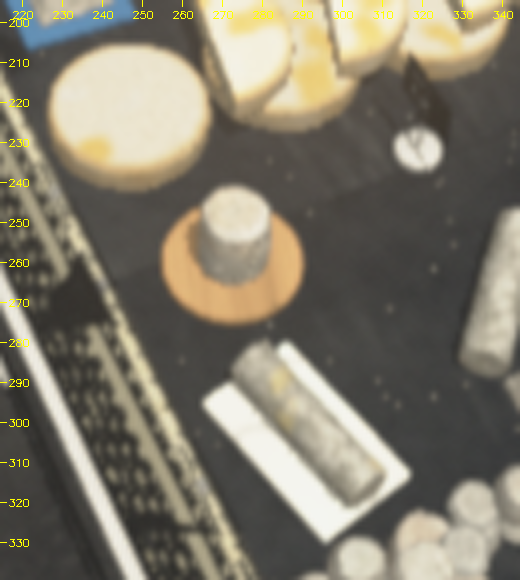

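Run:
```python
from h import *
a=lambda X,Y,z:(w("top",110+X/5-.4,125+Y/5-.4,z)*1e3).round(1)
b=lambda X,Y,z:(w("top",290+X/6-.42,160+Y/6-.42,z)*1e3).round(1)
c=lambda X,Y,z:(w("scene",215+X/4-.375,195+Y/4-.375,z)*1e3).round(1)
print("brick",a(358,423,.063),"tgt 514.5 275.4")
print("brick base", a(371,423,.01))
print("pyr",a(617,411,.09),a(620.5,412,.01),"tgt 514.3 90.7", a(624,415,.01))
print("drum",b(249,243,.082),c(236,214,.082),"round",b(227,244,.01))
print("log",np.mean([b(*p,.029) for p in [(402,262),(630,208),(648,258),(415,325)]],0),"tgt 509.7 -423.6")
m=[b(*p,.029) for p in [(402,262),(630,208),(648,258),(415,325)]]; print(m)
print("jar",a(551,168,.11))
```

```text
brick [513.9 274.6  63. ] tgt 514.5 275.4
brick base [513.1 274.8  10. ]
pyr [517.   90.8  90. ] [515.6  92.8  10. ] tgt 514.3 90.7 [513.4  90.3  10. ]
drum [ 530.  -250.6   82. ] [ 528.4 -252.    82. ] round [ 529.9 -250.3   10. ]
log [ 512.925 -425.375   29.   ] tgt 509.7 -423.6
[array([ 515.9, -352. ,   29. ]), array([ 544.2, -490.8,   29. ]), array([ 513.8, -500.4,   29. ]), array([ 477.8, -358.3,   29. ])]
jar [684.6 130.2 110. ]
```

```bash
python3 -c "
from plant import r
print(r.hand_in())"
```

```text
the job is handed in; nothing more can be done
None
```

All four cheeses are on their own boards, and the job is handed in at about 80 s of the 152 s allowed.

I parked the grey block on the green board. Then I moved the drum to the round board, the pyramid to the blue tile, the log to the marble slab, and finally the block to the terracotta tile.

In the last camera pictures:
- **Placing:** every cheese stands (or lies) upright and released. The drum and the block are within about 2 mm of centre. The pyramid and the log are within about 3–4 mm, and the log lies along the slab. These are read from slightly blurred pictures, so take them as good to a couple of mm.
- **Rest of the scene:** the green board is empty. The honey jar measures at the same place as at the start, and the gripper is open and clear of everything.
- **Forces:** the wrist readings printed after each move stayed below about 10 N.

The tool picked up a tilt of up to about 5° along the way. I worked it back down before gripping the drum and before placing the log. The rest did not noticeably tilt or shift the cheeses as I set them down. I also let the closing fingers slide the log about 15 mm across its tile when I picked it up, to keep the gripper body clear of the wire slicer.

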